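Straighten the slumped books and set the fallen bookend

TASK

The four pocket books in the desk rack have slumped over and their walnut bookend has fallen on its face. Gently push the row upright and closed up against the rack's end panel with every book pushed back square to the low rail, and stand the bookend on its foot with its flat face snug and square against the last book, centred on it, so that it holds the row. Don't ram the rack, and leave the mug, vase and stapler alone.

Things in the scene. Friction and masses are not known exactly. Their poses are not given: they have to be found in the camera images.
- rack: Fixed walnut book rack without floor. Origin: on the desk, inside corner of its two walls. Upright end panel: inner face y = 0, 15 mm thick towards +y, from x = -92 to +12, 120 mm high. Low back rail: inner face x = 0, 12 mm thick towards +x, from y = -80 to 0, 30 mm high; its free end flares out at 45 degrees to x = 16, y = -96. z up. The finished row fills x from -90 to 0 and y from -84 to 0 mm.
- book1_mid (a point): First book, next to the end panel: rigid pocket hardback, 22 mm thick (y), 90 deep (x), 110 high (z, foot to top), about 0.17 kg, smooth; binds when the row is squeezed. The point is its centre. Starts on the desk, slumped 18 degrees face to face with the others, top towards the end panel, foot away from it, and 5 to 25 mm short of the rail. Finished: centre at x = -45, y = -11 mm of the rack.
- book2_mid (a point): Second book: rigid pocket hardback, 18 mm thick (y), 90 deep (x), 110 high (z, foot to top), about 0.17 kg, smooth; binds when the row is squeezed. The point is its centre. Starts on the desk, slumped 18 degrees face to face with the others, top towards the end panel, foot away from it, and 5 to 25 mm short of the rail. Finished: centre at x = -45, y = -31 mm of the rack.
- book3_mid (a point): Third book: rigid pocket hardback, 24 mm thick (y), 90 deep (x), 110 high (z, foot to top), about 0.17 kg, smooth; binds when the row is squeezed. The point is its centre. Starts on the desk, slumped 18 degrees face to face with the others, top towards the end panel, foot away from it, and 5 to 25 mm short of the rail. Finished: centre at x = -45, y = -52 mm of the rack.
- book4_mid (a point): Fourth book, the outermost: rigid pocket hardback, 20 mm thick (y), 90 deep (x), 110 high (z, foot to top), about 0.17 kg, smooth; binds when the row is squeezed. The point is its centre. Starts on the desk, slumped 18 degrees face to face with the others, top towards the end panel, foot away from it, and 5 to 25 mm short of the rail. Finished: centre at x = -45, y = -74 mm of the rack.
- bookend_mid (a point): L-shaped walnut bookend, 0.24 kg. The point is the centre of its plate (92 mm wide x, 12 thick y, 180 high z). The flat face, to go against the books, looks to +y. At the plate's lower (-z) end a foot 92 wide, 12 thick juts 83 mm from the plate towards -y. Starts fallen on its flat face, top roughly towards the rack, foot sticking straight up. Tips onto its foot once within 18 degrees of upright.
- mug: White mug, 80 mm across, 90 mm high; not part of the job. Origin under its centre.
- vase: Small white vase, 76 mm across, 90 mm high; not part of the job. Origin under its centre.
- stapler: Stapler, 130 x 34 x 40 mm, to the left of the rack; not part of the job. Origin under its centre.
There are look-alikes about, which are no part of the job. What is shaped like the part that bears book1_mid but pink is not meant.

How it is judged (in metres and radians):
At the end, for the whole second after the job is handed in: Every book upright within 0.05 rad, square to the rack within 0.06 rad, within 4 mm of the rail and 4 mm of its place in the closed-up row. Bookend upright on its foot within 0.05 rad, face within 6 mm of the row, square within 0.10 rad, centred within 25 mm (angle between each of book1_mid, book2_mid, book3_mid, book4_mid, bookend_mid's own z axis and vertical below 0.05 rad and angle between the x axis of each of book1_mid, book2_mid, book3_mid, book4_mid and the x axis of rack, either way round below 0.06 rad and x of each of book1_mid, book2_mid, book3_mid, book4_mid in the frame of rack above -0.049 m and y of book1_mid in the frame of rack above -0.015 m and height (world z) of each of book1_mid, book2_mid, book3_mid, book4_mid below 0.06 m and y of book2_mid in the frame of rack above -0.035 m and y of book3_mid in the frame of rack above -0.056 m and y of book4_mid in the frame of rack above -0.078 m and height (world z) of bookend_mid between 0.08 and 0.095 m and y of bookend_mid in the frame of rack between -0.096 and -0.08 m and x of bookend_mid in the frame of rack between -0.07 and -0.02 m and angle between the y axis of bookend_mid and the y axis of rack, either way round below 0.1 rad and y of bookend_mid in the frame of book4_mid below 0 m); the robot touches nothing.
It fails at once if the rack is rammed: more than 60 N between the rack and the books or the robot (contact force between rack and anything else above 60 N).
It fails at once if the mug, vase or stapler is moved by more than 15 mm (distance of any of mug, vase, stapler from where it was at the start of the episode above 0.015 m).
It also fails if it takes over 72 s, if anything falls off the work surface, if the arm or the gripper's body presses on something with over 40 N, if the wrist force passes 120 N, or if a joint passes its speed limit or range.

ROBOT

A 6-joint arm with a two-finger parallel gripper is mounted at the origin on the work surface. World frame = base frame: x ahead of the robot, y to its left, z up, the work surface at z = 0. Lengths are in mm, angles in rad, forces in N, time in s.
With the tool pointing down it reaches from about 350 to 775 mm from the base axis. Payload 7.3 kg.
Tool frame: the origin (TCP) lies between the finger pads; the fingertips stand 22 mm ahead of it and the grasp point (between the pads) lies 3 mm ahead of it; z points along the fingers, x is the direction in which the jaws open and shut, and the axes are right-handed (so a half turn about z gives the same grasp; the last joint's range is limited). The gripper opens to 92 mm and grips with 3 to 60 N. Pads are 19 mm wide; open, the fingers measure 130 mm over their backs; the gripper's body (75 mm by 190 mm) begins 47 mm behind the grasp point.
Start: joints at [1.026, 0.342, 1.524, -0, 1.275, -0.146], TCP at [203.851, 483.826, 248.741] pointing down, gripper open.
Joint ranges: [-2.53, 2.53], [-0.77, 2.02], [0.04, 2.7], [-1, 4.14], [0.28, 2.66], [-3.11, 3.11]. Speed limits (rad/s): [2.57, 2.57, 3.14, 3.14, 3.14, 3.14].

INTERFACE

Orientations are given as [roll, pitch, yaw] about the fixed x, y, z axes, in that order (R = Rz(yaw) Ry(pitch) Rx(roll)).
In Python, from plant import * gives the robot as it stands. The module is installed in compiled form; this text tells all that it offers.
- The arm moves only by the shell command python3 -m handwheel 'ROWS' [OPENING]. ROWS is a JSON object of lists of equal length, an entry for each row: "translation": the shift along the world's x, y, z in units of 15 cm (1.0 is 15 cm), a list of three; "twist": the turn about the world's z in units of 90 degrees (1.0 is 90 degrees). In form: {"translation": [[tx, ty, tz], ...], "twist": [twist, ...]}. A call has exactly 8 rows; each row shifts and turns the pose as measured when the row begins; what a row does not reach is not made up. A row lasts 1/8 s, in which the tool goes at most 62.5 mm and 10.7 degrees, less where a joint would pass 70% of its speed; a pose out of reach is approached as far as the arm can. A call with a number of a shift or a turn outside -1 to 1 is refused whole. A call with a gripper value outside its range is refused whole. OPENING is the closure in counts, from 0 (fully open) to 255 (shut), set as the call begins (- or left out, the last holds). The fingers move at their own pace and stop on an object; the grip force is fixed at half the most. Time passes only in rows, so rows that do not move let the fingers close, or fill a call up. It gives the time, the measured TCP pose, the force and the opening at its end, in the units of the state.
- get_obs(): the state, without advancing time (a new reading comes with each control period).
- capture(name): name is "side" or "top"; returns a dict with "img" (400x640x3 uint8, red, green, blue), "vertical_fov" (degrees; the focal length in pixels is half the picture's height over the tangent of half this angle, whatever the lens; pixels are square), "cx", "cy" (the principal point, pixels), "distortion" ([k1, k2, p1, p2, k3] as OpenCV has them; the pictures are not rectified), "world_from_camera" (4x4, takes a point from camera to world coordinates). Camera axes: x right, y up, looking along -z (the intrinsics and any distortion apply to the point x, -y, -z); pixel columns grow to the right and rows downward; lengths in mm; the calibration is good to about 2 mm. A picture is of the moment at which its call begins. There is no depth.
- close_job(): hands the job in, once; it reports no verdict.
Trained networks look in the newest picture that a camera, given by its name, has taken for a name from the list of things; names that differ only in an ending like _2 or _b are one class to them, and where a whole thing is asked for, a point or a joint stands for the part that bears it (a point fixed in the world has none). Each returns a list of dicts, best first, with "score" (0 to 1); they miss things now and then, are a little off and sometimes report something else, mostly with a low value. They report only what shows in the picture. A call takes as long as a camera call. They do not tell look-alikes from the thing itself.
- search_frame(camera, label): "position" ([x, y, z] in mm, in the coordinates of the camera as it stood for that picture, good to about 4 mm: the middle of the surface that is visible of it).
- spot_point(camera, label): "position" ([x, y, z] in mm, in the coordinates of the camera as it stood for that picture, good to about 4 mm: a listed point, or the origin of a listed thing).
The state is a dict: "time": time; "joint_positions": joint angles; "dq": joint speeds; "tau": joint torques, N m; "tool_pos": TCP position; "tcp_rot": TCP orientation; "contact_force": force on the tool from outside, world axes, zero at the start; "moment": the same for the moment, N m; "grip_width": finger opening in mm.
Only numpy, scipy, OpenCV 4.12 (cv2) and the standard library are available. Lean on these libraries where they do the work, as an engineer would, in place of code of your own. Each camera call takes 0.05 s, during which the arm holds its last target.

## Working session

There is one attempt and no reset: what is moved stays moved. The work goes in short steps, Python scripts to look and compute and a shell command to move; the robot and the scene stay as the last step left them, time stands still between calls to the robot, and variables do not carry over. Pictures are saved under pics/ and viewed, and the job is handed in when it is done.

```bash
mkdir -p pics; ls; cat > h.py <<'E'
from plant import *
import numpy as np, cv2, json
def cap(n,f):
    c=capture(n); cv2.imwrite('pics/'+f,c['img'][:,:,::-1]); 
    json.dump({k:(np.array(v).tolist() if not isinstance(v,(int,float)) else v) for k,v in c.items() if k!='img'},open(n+'.json','w'))
    return c
def cal(n):
    c=json.load(open(n+'.json')); f=200/np.tan(np.radians(c['vertical_fov'])/2)
    K=np.array([[f,0,c['cx']],[0,f,c['cy']],[0,0,1]]); return K,np.array(c['distortion'],float),np.array(c['world_from_camera'])
def pix2plane(n,uv,z):
    K,d,T=cal(n); u=cv2.undistortPoints(np.array(uv,float).reshape(-1,1,2),K,d).reshape(-1,2)
    r=np.c_[u[:,0],-u[:,1],-np.ones(len(u))]@T[:3,:3].T; o=T[:3,3]
    return o+r*((z-o[2])/r[:,2])[:,None]
def proj(n,P):
    K,d,T=cal(n); P=np.array(P,float).reshape(-1,3); q=(P-T[:3,3])@T[:3,:3]; q[:,1:]*=-1
    return cv2.projectPoints(q,np.zeros(3),np.zeros(3),K,d)[0].reshape(-1,2)
def cw(n,p):
    K,d,T=cal(n); return T[:3,:3]@np.array(p)+T[:3,3]
E
python3 - <<'E'
from h import *
for n in('top','side'):
    c=cap(n,n+'0.png'); print(n,cal(n)[2][:3,3].round(),cal(n)[2][:3,2].round(2))
    for l in ['rack','book1_mid','book2_mid','book3_mid','book4_mid','bookend_mid','mug','vase','stapler']:
        print(l,[(round(r['score'],2),cw(n,r['position']).round(0).tolist()) for r in spot_point(n,l)[:4]])
o=get_obs(); print(o)
E
```

```text
pics
top [524.  34. 975.] [-0.07 -0.01  1.  ]
rack [(0.78, [655.0, 218.0, -0.0])]
book1_mid [(0.71, [424.0, 216.0, 10.0]), (0.71, [816.0, 206.0, 10.0])]
book2_mid []
book3_mid [(0.69, [482.0, -220.0, 9.0])]
book4_mid [(0.66, [607.0, 110.0, 57.0])]
bookend_mid [(0.66, [480.0, -221.0, 7.0])]
mug [(0.7, [691.0, -325.0, 1.0])]
vase [(0.85, [608.0, 409.0, -4.0]), (0.51, [658.0, 216.0, -2.0])]
stapler [(0.66, [423.0, 344.0, -3.0]), (0.38, [482.0, -222.0, 7.0])]
side [527. 669. 718.] [-0.11  0.69  0.72]
rack [(0.76, [653.0, 216.0, -2.0])]
book1_mid [(0.88, [422.0, 217.0, 10.0]), (0.8, [814.0, 203.0, 12.0])]
book2_mid [(0.17, [482.0, -225.0, 7.0])]
book3_mid []
book4_mid []
bookend_mid [(0.84, [480.0, -226.0, 5.0])]
mug [(0.73, [689.0, -326.0, 0.0])]
vase [(0.97, [610.0, 407.0, 3.0])]
stapler [(0.89, [417.0, 344.0, 2.0]), (0.3, [652.0, 215.0, -3.0])]
{'time': 1.0, 'joint_positions': array([ 1.02600836e+00,  3.41989588e-01,  1.52407592e+00,  2.83705330e-06,
        1.27538894e+00, -1.46018292e-01]), 'dq': array([ 5.74092778e-04,  9.16479123e-05,  7.30060528e-04, -9.69971113e-04,
       -2.90028037e-04,  7.57676603e-04]), 'tau': array([-2.43182722e-04, -4.31117570e+01, -2.44484067e+01,  7.18857441e-02,
        4.82225942e-02,  1.15923586e-05]), 'tool_pos': array([203.85324636, 483.84001269, 248.75433686]), 'tcp_rot': array([ 3.14157523e+00, -1.37131966e-04,  1.17202583e+00]), 'contact_force': array([-0.18836573,  0.2308269 , -0.44924998]), 'moment': array([ 0.01119112, -0.00918065,  0.01684366]), 'grip_width': 91.96071646255479}
```

View pics/top0.png

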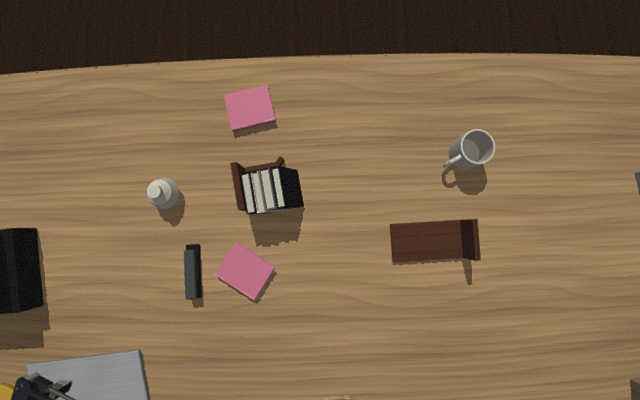

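View pics/side0.png

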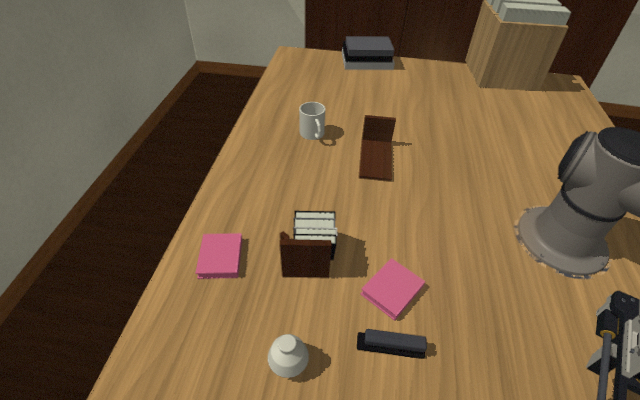

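```bash
python3 - <<'E'
import cv2
t=cv2.imread('pics/top0.png');s=cv2.imread('pics/side0.png')
cv2.imwrite('pics/c1.png',cv2.resize(t[140:230,215:315],None,fx=6,fy=6,interpolation=2))
cv2.imwrite('pics/c2.png',cv2.resize(s[200:290,265:355],None,fx=6,fy=6,interpolation=2))
cv2.imwrite('pics/c3.png',cv2.resize(t[205:285,380:490],None,fx=6,fy=6,interpolation=2))
from h import cal
print(cal('top')[:2],cal('side')[0][0,0])
E
```

```text
(array([[404.26597219,   0.        , 315.51822759],
       [  0.        , 404.26597219, 195.43745243],
       [  0.        ,   0.        ,   1.        ]]), array([-0.09648997,  0.        ,  0.        ,  0.        ,  0.        ])) 376.2052374776722
```

View pics/c1.png

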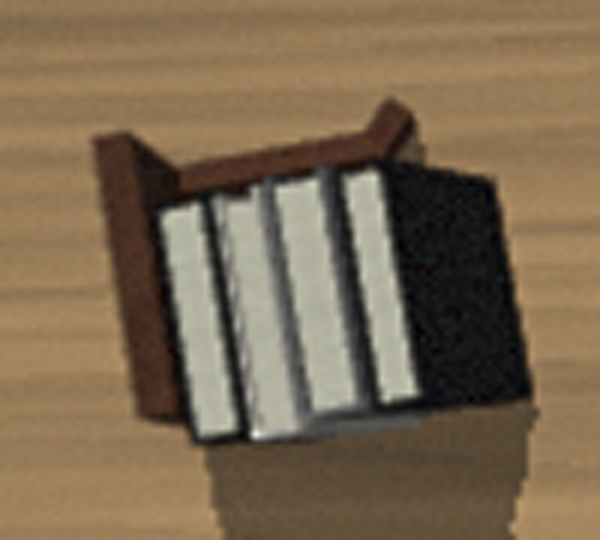

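View pics/c2.png

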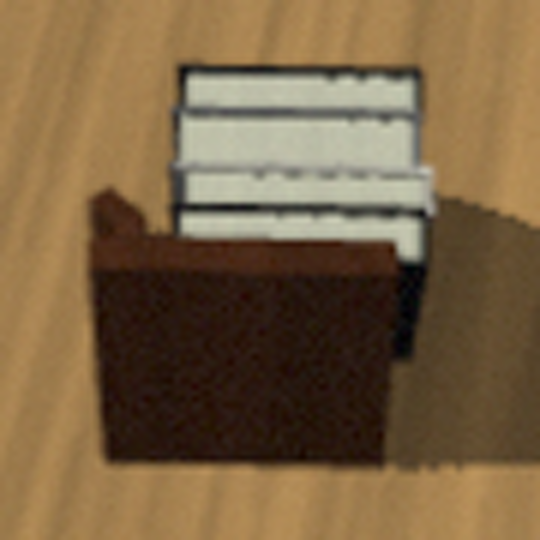

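View pics/c3.png

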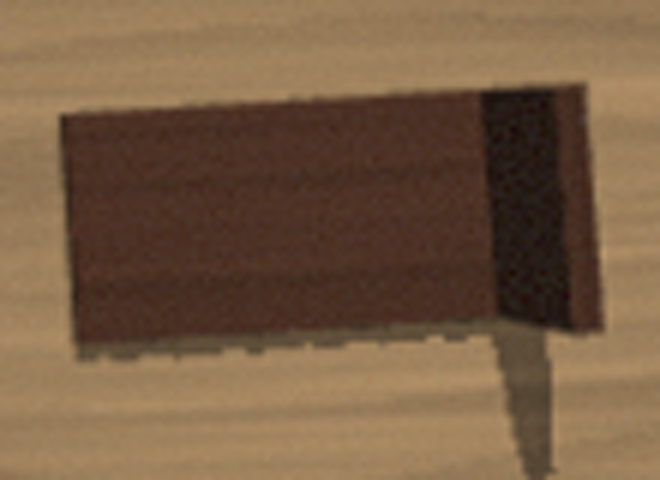

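```bash
python3 - <<'E'
from h import *
from scipy.optimize import least_squares
f=lambda o,p:[o[0]+(p[0]+.5)/6-.5,o[1]+(p[1]+.5)/6-.5]
T=[((12,15,120),(95,137)),((12,0,120),(130,132)),((-92,15,120),(139,418))]
S=[((12,15,120),(92,270)),((-92,15,120),(390,273)),((12,0,120),(93,239)),((-92,0,120),(396,244)),((12,15,0),(107,463)),((-92,15,0),(385,463))]
T=[(a,f((215,140),b)) for a,b in T];S=[(a,f((265,200),b)) for a,b in S]
def W(p,P):
    c,s=np.cos(p[2]),np.sin(p[2]);P=np.array(P,float);return np.c_[p[0]+c*P[:,0]-s*P[:,1],p[1]+s*P[:,0]+c*P[:,1],P[:,2]]
def res(p,v='ts'):
    r=[]
    if 't' in v:r.append(proj('top',W(p,[a for a,_ in T]))-[b for _,b in T])
    if 's' in v:r.append(proj('side',W(p,[a for a,_ in S]))-[b for _,b in S])
    return np.vstack(r).ravel()
for v in('t','s','ts'):
    q=least_squares(res,[655,217,0.1],args=(v,));print(v,q.x.round(3),q.fun.round(1))
p=q.x
# bookend: top edge & foot in top view
B=[f((380,205),b) for b in [(62,115),(78,343)]]
print('plate top edge z12',pix2plane('top',B,12).round(1))
B=[f((380,205),b) for b in [(585,83),(603,330),(556,85),(573,328)]]
print('foot top z95',pix2plane('top',B,95).round(1))
# book4 outer bottom corners, top corners
B=[f((215,140),b) for b in [(530,400)]]
w=pix2plane('top',B,2); R=lambda w:np.c_[(w[:,:2]-p[:2])@[[np.cos(p[2])],[np.sin(p[2])]],(w[:,:2]-p[:2])@[[-np.sin(p[2])],[np.cos(p[2])]]]
print('b4 foot in rack',R(w).round(1))
B=[f((215,140),b) for b in [(388,162),(425,398),(350,175),(378,403),(340,165),(358,408),(270,185),(303,415),(205,200),(245,430),(158,210),(195,440)]]
print('tops (z~108)',R(pix2plane('top',B,108)).round(1))
print('wps',W(p,[(-45,-90,0),(-45,-120,0),(-110,-43,0),(-90,-43,0)]).round(1))
E
```

```text
t [6.54497e+02 2.10901e+02 1.55000e-01] [-0.5 -0.1  0.5 -0.5  0.   0.6]
s [6.53076e+02 2.11347e+02 1.67000e-01] [-0.9 -0.1  1.7 -0.1 -0.6 -0.9  0.5 -1.2 -0.6  0.8 -0.1  1.2]
ts [6.5354e+02 2.1106e+02 1.6200e-01] [-0.6  0.4  0.4 -0.1  0.3  1.1 -1.2 -0.3  1.5 -0.  -0.8 -1.   0.3 -1.1
 -0.8  0.6 -0.3  1.3]
plate top edge z12 [[ 523.4 -128.7   12. ]
 [ 433.3 -131.8   12. ]]
foot top z95 [[ 529.3 -308.    95. ]
 [ 439.2 -310.6   95. ]
 [ 528.9 -297.1   95. ]
 [ 440.3 -299.4   95. ]]
b4 foot in rack [[-102.8 -118.3]]
tops (z~108) [[ -14.4  -87.5]
 [-100.9  -85.2]
 [ -16.5  -73.1]
 [ -99.5  -68.3]
 [ -12.2  -70.2]
 [ -99.9  -60.9]
 [ -14.6  -43.9]
 [ -98.7  -41. ]
 [ -15.5  -19.7]
 [-100.1  -19.5]
 [ -15.8   -2.3]
 [-100.3   -1.1]]
wps [[623.6 115.    0. ]
 [628.4  85.4   0. ]
 [551.9 150.9   0. ]
 [571.6 154.1   0. ]]
```

```bash
python3 -m handwheel '{"translation":[[0.27,-0.285,-0.06],[0.27,-0.285,-0.06],[0.27,-0.285,-0.06],[0.27,-0.285,-0.06],[0.27,-0.285,-0.06],[0.27,-0.285,-0.06],[0.27,-0.285,-0.06],[0.27,-0.285,-0.06]],"twist":[0.045,0.045,0.045,0.045,0.045,0.045,0.045,0.045]}' 186
```

```text
time: 2.0
tool_pos: [534.7, 134.1, 176.5]
tcp_rot: [3.137, -0.005, 1.765]
contact_force: [-0.5, 1.6, 0.2]
grip_width: 25.1
```

```bash
python3 -m handwheel '{"translation":[[0.01,0.03,-0.2],[0.01,0.03,-0.2],[0,0,-0.2],[0,0,-0.03],[0,0,0],[0.04,0.007,0],[0.04,0.007,0],[0.0,0.0,0]],"twist":[-0.01,-0.01,0,0,0,0,0,0]}'; python3 - <<'E'
from h import *
cap('top','t1.png');cap('side','s1.png');t=cv2.imread('pics/t1.png');s=cv2.imread('pics/s1.png')
cv2.imwrite('pics/t1c.png',np.hstack([cv2.resize(t[130:250,205:325],None,fx=3.3,fy=3.3),cv2.resize(s[180:300,255:375],None,fx=3.3,fy=3.3)]))
E
```

```text
time: 3.0
tool_pos: [554.4, 140.8, 81.7]
tcp_rot: [3.134, -0.005, 1.726]
contact_force: [-1.2, -0.5, -1.6]
grip_width: 24.6
```

View pics/t1c.png

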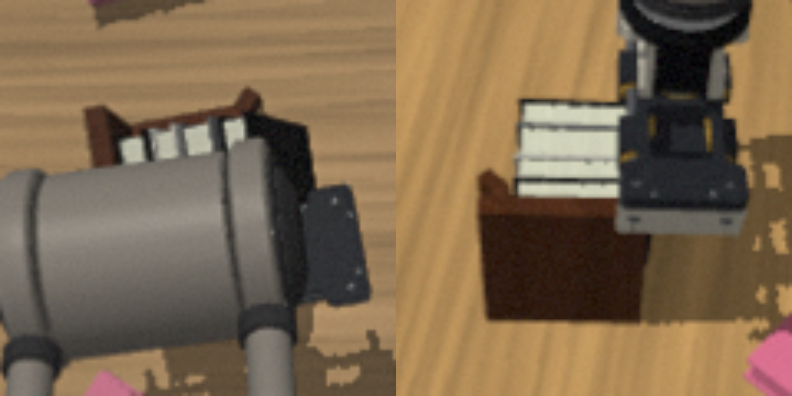

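```bash
python3 -m handwheel '{"translation":[[0.01,0.012,0],[0.012,0.012,0],[0.012,0.002,0],[0.012,0.002,0],[0.01,0.002,0],[0.01,0.002,0],[0.0,0.0,0],[0.0,0.0,0]],"twist":[0,0,0,0,0,0,0,0]}'
```

```text
time: 4.1
tool_pos: [555.5, 143.1, 81.8]
tcp_rot: [-3.129, -0.002, 1.727]
contact_force: [-1.1, -0.2, -1.3]
grip_width: 24.6
```

```bash
python3 -m handwheel '{"translation":[[0.025,0.004,0],[0.025,0.004,0],[0.025,0.004,0],[0.0,0.0,0],[0.0,0.0,0],[0.0,0.0,0],[0.0,0.0,0],[0.0,0.0,0]],"twist":[0,0,0,0,0,0,0,0]}'
```

```text
time: 5.1
tool_pos: [562.1, 144.2, 82.2]
tcp_rot: [-3.117, -0.001, 1.727]
contact_force: [-3.0, -1.4, 0.8]
grip_width: 25.0
```

```bash
python3 -m handwheel '{"translation":[[0.02,0.003,0],[0.02,0.003,0],[0.0,0.0,0],[0,0,0],[-0.1,-0.02,0],[-0.2,-0.03,0.1],[-0.2,-0.13,0.1],[-0.1,-0.2,0.1]],"twist":[0,0,0,0,0,0,0,0]}' ; python3 - <<'E'
from h import *
cap('top','t2.png');cap('side','s2.png');t=cv2.imread('pics/t2.png');s=cv2.imread('pics/s2.png')
cv2.imwrite('pics/t2c.png',np.hstack([cv2.resize(t[130:250,205:325],None,fx=3.3,fy=3.3),cv2.resize(s[180:300,255:375],None,fx=3.3,fy=3.3)]))
E
```

```text
time: 6.1
tool_pos: [474.9, 88.2, 128.4]
tcp_rot: [-3.113, -0.001, 1.731]
contact_force: [-0.5, 0.2, 0.0]
grip_width: 25.0
```

View pics/t2c.png

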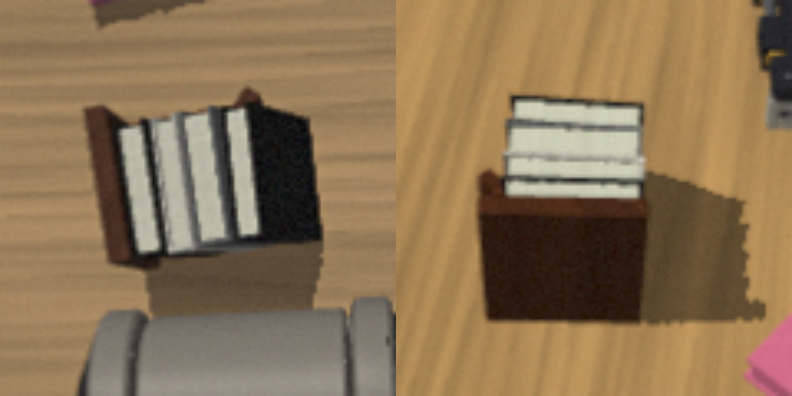

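```bash
python3 -m handwheel '{"translation":[[0.0,-0.15,0],[0.1,-0.15,0],[0.16,0,0],[0.16,0,0],[0.16,0,0],[0.16,0,0],[0.16,0,0],[0.16,0,0]],"twist":[-0.118,-0.118,-0.118,-0.118,-0.118,-0.118,-0.118,-0.118]}' 144
```

```text
time: 7.2
tool_pos: [650.1, 43.7, 129.6]
tcp_rot: [-3.128, -0.013, 0.224]
contact_force: [1.5, -0.5, 0.2]
grip_width: 39.6
```

```bash
python3 -m handwheel '{"translation":[[-0.06,0.03,-0.15],[-0.05,0.03,-0.15],[0,0,-0.07],[0,0,0],[-0.016,0.1,0],[-0.016,0.1,0],[0,0,0],[0,0,0]],"twist":[-0.04,0,0,0,0,0,0,0]}'
```

```text
time: 8.2
tool_pos: [636.9, 87.7, 74.3]
tcp_rot: [-3.13, -0.029, 0.157]
contact_force: [0.4, 0.1, 0.6]
grip_width: 39.9
```

```bash
python3 -m handwheel '{"translation":[[-0.03,0.03,0],[-0.03,0.03,0],[-0.005,0.03,0],[-0.005,0.03,0],[-0.005,0.03,0],[-0.005,0.03,0],[0,0,0],[0,0,0]],"twist":[0,0,0,0,0,0,0,0]}'
```

```text
time: 9.2
tool_pos: [631.2, 91.5, 75.8]
tcp_rot: [3.12, -0.038, 0.153]
contact_force: [-0.4, 0.5, 0.2]
grip_width: 39.6
```

```bash
python3 -m handwheel '{"translation":[[-0.01,0.06,0],[-0.01,0.06,0],[0,0,0],[0,0,0],[0,0,0],[0,0,0],[0,0,0],[0,0,0]],"twist":[0,0,0,0,0,0,0,0]}'; python3 - <<'E'
from h import *
cap('top','t3.png');cap('side','s3.png');t=cv2.imread('pics/t3.png');s=cv2.imread('pics/s3.png')
cv2.imwrite('pics/t3c.png',np.hstack([cv2.resize(t[130:250,205:325],None,fx=3.3,fy=3.3),cv2.resize(s[180:300,255:375],None,fx=3.3,fy=3.3)]))
E
```

```text
time: 10.2
tool_pos: [630.9, 93.8, 75.8]
tcp_rot: [3.092, -0.038, 0.158]
contact_force: [0.8, -5.5, -1.2]
grip_width: 39.7
```

View pics/t3c.png

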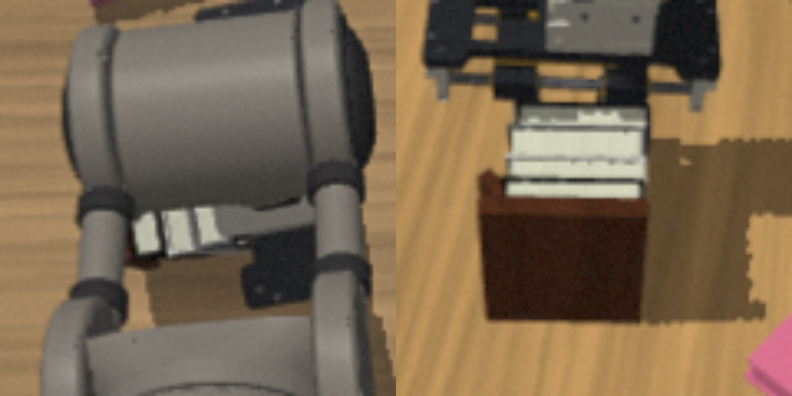

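```bash
python3 -m handwheel '{"translation":[[-0.005,0.05,0],[-0.005,0.05,0],[-0.005,0.05,0],[-0.005,0.05,0],[-0.005,0.05,0],[-0.005,0.05,0],[-0.005,0.05,0],[-0.005,0.05,0]],"twist":[0,0,0,0,0,0,0,0]}'
```

```text
time: 11.3
tool_pos: [631.0, 97.2, 76.4]
tcp_rot: [3.009, -0.023, 0.159]
contact_force: [3.0, -30.4, -1.6]
grip_width: 39.7
```

```bash
python3 -m handwheel '{"translation":[[0.0,-0.1,0],[0,-0.3,0.1],[0,-0.3,0.3],[-0.1,-0.3,0.1],[-0.2,-0.3,0],[-0.2,-0.3,0],[-0.2,-0.3,0],[-0.1,-0.1,0]],"twist":[0,-0.03,-0.03,-0.02,0,0,0,0]}'; python3 - <<'E'
from h import *
cap('top','t4.png');cap('side','s4.png');t=cv2.imread('pics/t4.png');s=cv2.imread('pics/s4.png')
cv2.imwrite('pics/t4c.png',np.hstack([cv2.resize(t[130:250,205:325],None,fx=3.3,fy=3.3),cv2.resize(s[180:300,255:375],None,fx=3.3,fy=3.3)]))
E
```

```text
time: 12.3
tool_pos: [507.6, -205.7, 153.6]
tcp_rot: [3.018, -0.028, 0.031]
contact_force: [-0.2, 0.1, -0.1]
grip_width: 39.7
```

View pics/t4c.png

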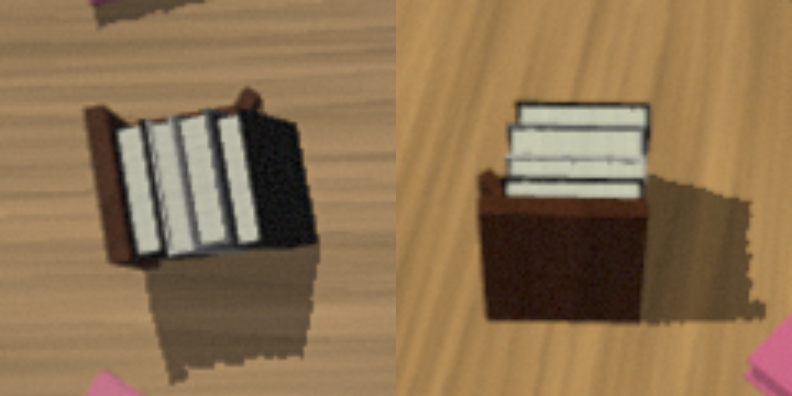

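```bash
python3 -m handwheel '{"translation":[[-0.06,-0.15,-0.14],[-0.06,-0.15,-0.14],[-0.03,-0.1,-0.12],[0,0,0],[0,0,0],[0,-0.06,0],[0,-0.06,0],[0,-0.06,0]],"twist":[0,0,0,0,0,0,0,0]}'; python3 - <<'E'
from h import *
cap('top','t5.png');cap('side','s5.png');t=cv2.imread('pics/t5.png');s=cv2.imread('pics/s5.png')
cv2.imwrite('pics/t5c.png',np.hstack([cv2.resize(t[185:305,375:495],None,fx=3.3,fy=3.3),cv2.resize(s[80:200,305:425],None,fx=3.3,fy=3.3)]))
E
```

```text
time: 13.4
tool_pos: [491.0, -288.5, 95.5]
tcp_rot: [3.02, -0.036, 0.036]
contact_force: [0.5, 1.9, 0.9]
grip_width: 40.2
```

View pics/t5c.png

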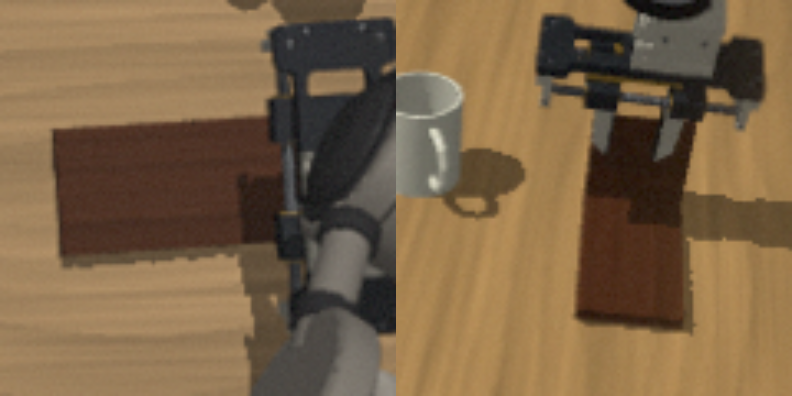

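```bash
python3 -m handwheel '{"translation":[[0,-0.16,-0.03],[0,-0.18,-0.05],[0,-0.15,-0.1],[0,0,0],[0,0,0],[0,0,0],[0,0,0],[0,0,0]],"twist":[0,0,0,0,0,0,0,0]}'; python3 - <<'E'
from h import *
cap('top','t5.png');cap('side','s5.png');t=cv2.imread('pics/t5.png');s=cv2.imread('pics/s5.png')
cv2.imwrite('pics/t6c.png',np.hstack([cv2.resize(t[185:305,375:495],None,fx=3.3,fy=3.3),cv2.resize(s[80:200,305:425],None,fx=3.3,fy=3.3)]))
E
```

```text
time: 14.5
tool_pos: [491.5, -362.2, 69.9]
tcp_rot: [3.019, -0.038, 0.036]
contact_force: [0.2, -1.2, 0.3]
grip_width: 39.9
```

View pics/t6c.png

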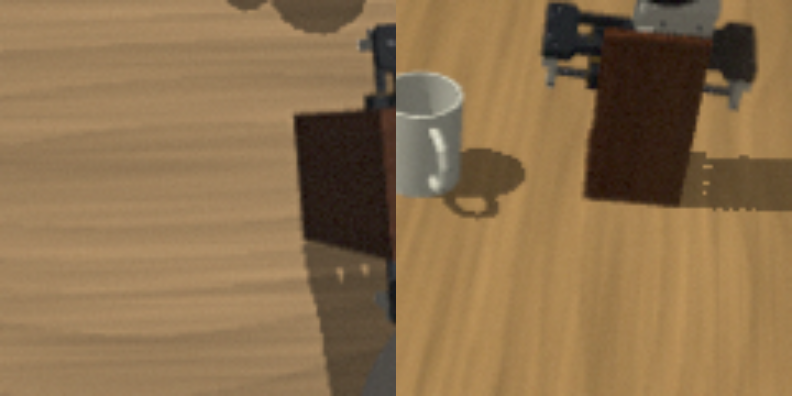

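View pics/t5.png

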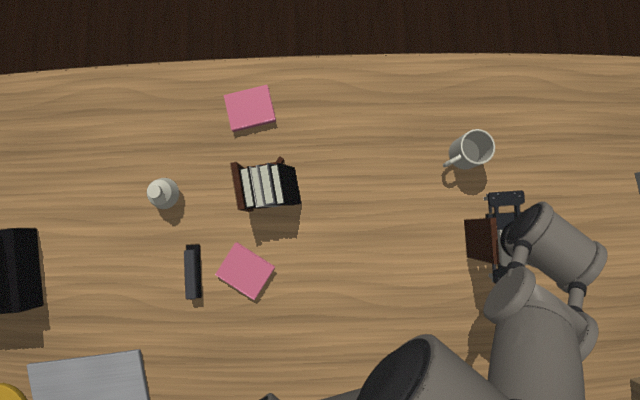

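View pics/s5.png

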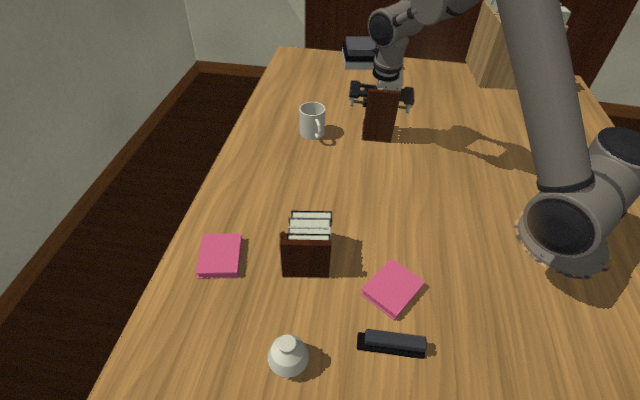

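```bash
python3 -m handwheel '{"translation":[[0,-0.03,0.3],[0,-0.03,0.4],[0,0,0.4],[0,0.08,0],[0,0.08,0],[0,0.08,0],[0,0.05,0],[0,0.05,0]],"twist":[0,0,0,0.118,0.118,0.118,0.118,0.118]}' 160
python3 - <<'E'
from h import *
a=[[375+295/3.3,185+117/3.3],[375+302/3.3,185+240/3.3]]
print(pix2plane('top',a,0).round(1))
a=[[305+(585-396)/3.3,80+197/3.3],[305+(682-396)/3.3,80+206/3.3]]
print(pix2plane('side',a,0).round(1))
a=[[305+(605-396)/3.3,80+35/3.3],[305+(712-396)/3.3,80+42/3.3]]
print(pix2plane('side',a,180).round(1))
cap('top','t7.png');cap('side','s7.png');t=cv2.imread('pics/t7.png');s=cv2.imread('pics/s7.png')
cv2.imwrite('pics/t7c.png',np.hstack([cv2.resize(t[185:305,415:535],None,fx=3.3,fy=3.3),cv2.resize(s[80:200,305:425],None,fx=3.3,fy=3.3)]))
E
```

```text
time: 15.6
tool_pos: [490.8, -317.2, 241.0]
tcp_rot: [3.017, -0.036, 0.978]
contact_force: [0.3, 0.3, 0.4]
grip_width: 34.7
[[ 525.9 -313.1    0. ]
 [ 435.8 -314.3    0. ]]
[[ 525.9 -312.8    0. ]
 [ 433.2 -316.3    0. ]]
[[ 526.9 -299.7  180. ]
 [ 436.3 -306.6  180. ]]
```

View pics/t7c.png

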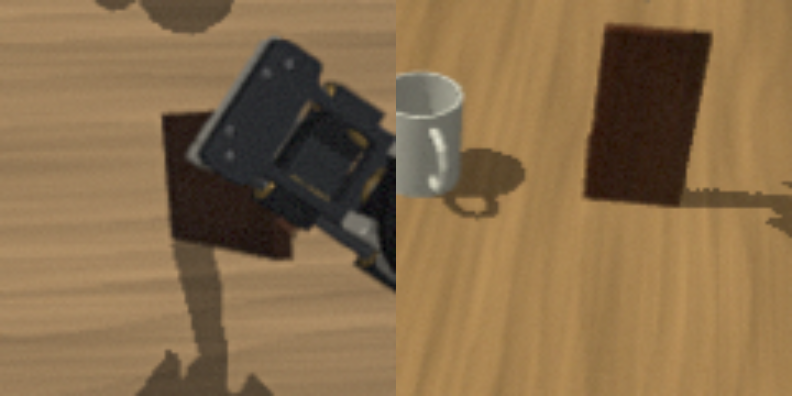

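```bash
python3 -m handwheel '{"translation":[[-0.03,0,0],[-0.03,0,0],[0,0,0],[0,0,0],[0,0,-0.1],[0,0,-0.15],[0,0,-0.15],[0,0,-0.15]],"twist":[0.1,0.1,0.1,0.093,0,0,0,0]}' 90
python3 - <<'E'
from h import *
cap('top','t8.png');cap('side','s8.png');t=cv2.imread('pics/t8.png');s=cv2.imread('pics/s8.png')
cv2.imwrite('pics/t8c.png',np.hstack([cv2.resize(t[185:305,415:535],None,fx=3.3,fy=3.3),cv2.resize(s[60:180,305:425],None,fx=3.3,fy=3.3)]))
E
```

```text
time: 16.7
tool_pos: [481.3, -318.1, 154.6]
tcp_rot: [3.018, -0.036, 1.566]
contact_force: [0.1, 0.5, 0.0]
grip_width: 59.3
```

View pics/t8c.png

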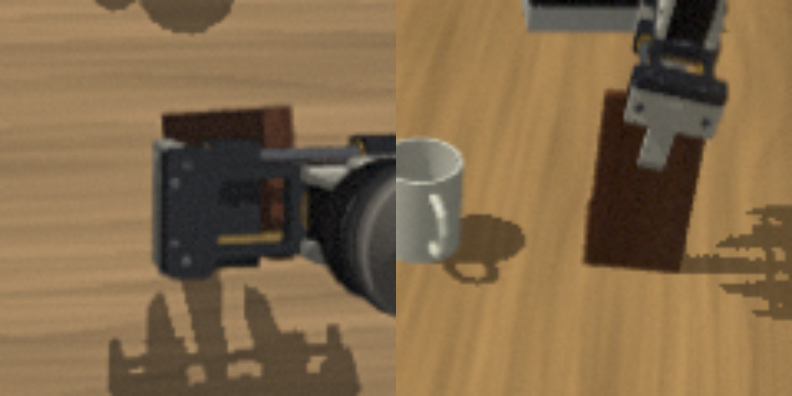

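```bash
python3 -m handwheel '{"translation":[[0,0,0],[0,0,0],[0,0,0],[0,0,0],[0,0,0],[0,0,0.1],[0,0,0.1],[0,0,0]],"twist":[0,0,0,0,0,0,0,0]}' 255
python3 - <<'E'
from h import *
cap('top','t9.png');cap('side','s9.png');t=cv2.imread('pics/t9.png');s=cv2.imread('pics/s9.png')
cv2.imwrite('pics/t9c.png',np.hstack([cv2.resize(t[185:305,415:535],None,fx=3.3,fy=3.3),cv2.resize(s[60:180,305:425],None,fx=3.3,fy=3.3)]))
E
```

```text
time: 17.8
tool_pos: [481.0, -317.7, 187.6]
tcp_rot: [3.02, -0.037, 1.562]
contact_force: [0.3, -0.3, -3.3]
grip_width: 11.8
```

View pics/t9c.png

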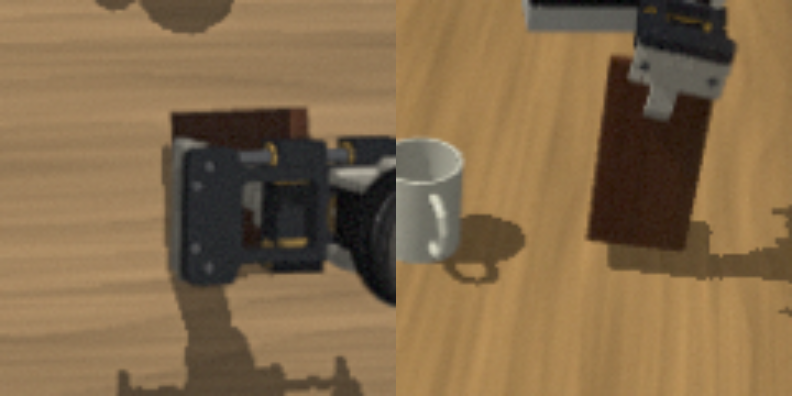

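```bash
python3 -m handwheel '{"translation":[[0.12,0.3,0],[0.12,0.3,0],[0.12,0.3,0],[0.12,0.3,0],[0.12,0.3,0],[0.12,0.3,0],[0.12,0.3,0],[0.12,0.25,0]],"twist":[0.014,0.014,0.014,0.014,0.014,0.014,0.014,0.014]}'
```

```text
time: 18.9
tool_pos: [624.1, 44.2, 181.1]
tcp_rot: [3.029, -0.042, 1.736]
contact_force: [0.4, -0.9, -2.8]
grip_width: 12.1
```

```bash
python3 -m handwheel '{"translation":[[0.035,0.006,-0.06],[0.035,0.006,-0.06],[0,0,-0.04],[0,0,0],[0,0,0],[0,0,0],[0,0,0],[0,0,0]],"twist":[0,0,0,0,0,0,0,0]}'
```

```text
time: 19.9
tool_pos: [635.5, 47.3, 159.0]
tcp_rot: [3.025, -0.046, 1.735]
contact_force: [-0.1, 2.3, 1.6]
grip_width: 12.2
```

```bash
python3 -m handwheel '{"translation":[[0,0,0],[0,0,0],[0,0,0],[0,0,0],[0,0,0.2],[0,0,0.3],[0,-0.2,0.1],[0,-0.2,0]],"twist":[0,0,0,0,0,0,0,-0.1]}' 90
python3 - <<'E'
from h import *
cap('top','t10.png');cap('side','s10.png');t=cv2.imread('pics/t10.png');s=cv2.imread('pics/s10.png')
cv2.imwrite('pics/t10c.png',np.hstack([cv2.resize(t[130:250,225:345],None,fx=3.3,fy=3.3),cv2.resize(s[140:300,245:405],None,fx=2.475,fy=2.475)]))
E
```

```text
time: 20.9
tool_pos: [635.1, -13.6, 250.7]
tcp_rot: [3.027, -0.044, 1.578]
contact_force: [0.7, 0.7, -1.0]
grip_width: 59.3
```

View pics/t10c.png

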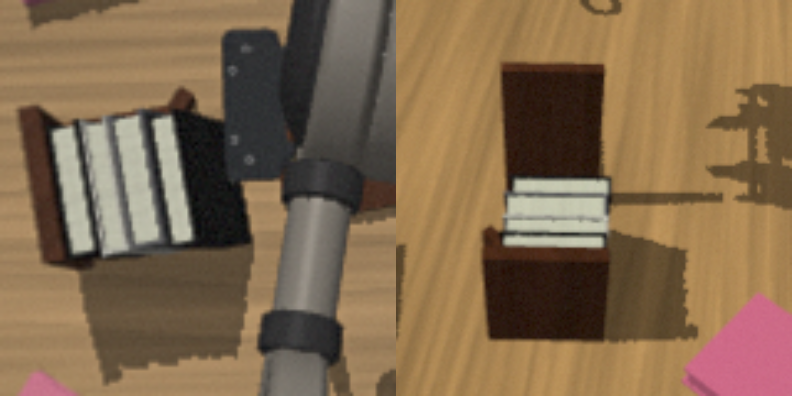

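```bash
python3 -m handwheel '{"translation":[[0.015,-0.06,0],[0.015,-0.06,0],[0.015,-0.06,0],[0.015,-0.06,0],[0.015,-0.06,-0.1],[0.015,-0.06,-0.2],[0.015,-0.06,-0.2],[0.015,-0.06,-0.2]],"twist":[-0.116,-0.116,-0.116,-0.116,-0.116,-0.116,-0.116,-0.1]}' 144
```

```text
time: 22.0
tool_pos: [653.7, -83.4, 142.9]
tcp_rot: [3.029, -0.048, 0.117]
contact_force: [0.8, -0.2, -0.2]
grip_width: 39.7
```

```bash
python3 - <<'E'
from h import *
cap('top','t11.png');t=cv2.imread('pics/t11.png')
cv2.imwrite('pics/t11c.png',cv2.resize(t[130:270,225:385],None,fx=4,fy=4))
E
```

```text
(no output)
```

View pics/t11c.png

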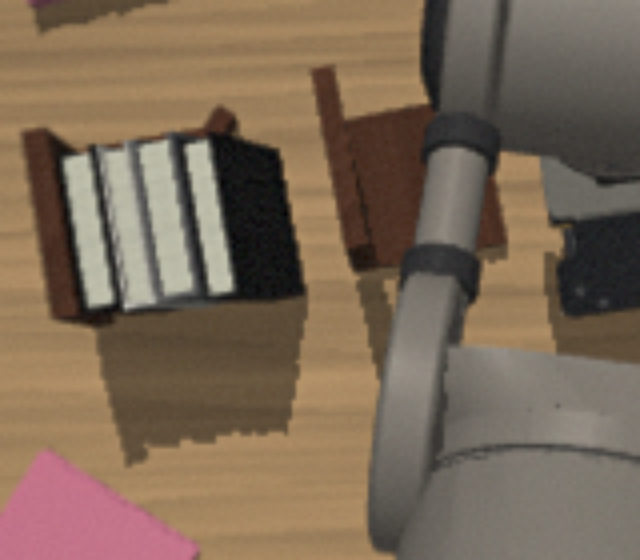

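```bash
python3 -m handwheel '{"translation":[[0,0,-0.25],[0,0,-0.25],[0,0,-0.2],[0,0,-0.05],[0,0,0],[-0.016,0.1,0],[-0.016,0.1,0],[0,0,0]],"twist":[0.03,0,0,0,0,0,0,0]}'
```

```text
time: 23.05
tool_pos: [648.6, -47.7, 27.0]
tcp_rot: [3.031, -0.044, 0.181]
contact_force: [0.3, -0.3, -0.2]
grip_width: 40.4
```

```bash
python3 -m handwheel '{"translation":[[-0.01,0.06,0],[-0.01,0.06,0],[-0.01,0.06,0],[-0.01,0.06,0],[0,0,0],[0,0,0],[0,0,0],[0,0,0]],"twist":[-0.012,0,0,0,0,0,0,0]}'
python3 - <<'E'
from h import *
cap('top','t12.png');cap('side','s12.png');t=cv2.imread('pics/t12.png');s=cv2.imread('pics/s12.png')
cv2.imwrite('pics/t12c.png',np.hstack([cv2.resize(t[130:250,225:345],None,fx=3.3,fy=3.3),cv2.resize(s[140:300,245:405],None,fx=2.475,fy=2.475)]))
E
```

```text
time: 24.05
tool_pos: [642.9, -10.4, 27.7]
tcp_rot: [3.028, -0.046, 0.162]
contact_force: [0.1, -1.8, -0.1]
grip_width: 40.1
```

View pics/t12c.png

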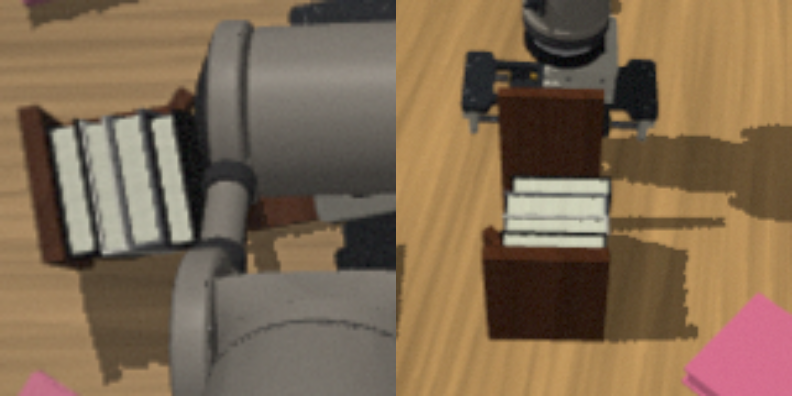

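```bash
python3 -m handwheel '{"translation":[[-0.008,0.05,0],[-0.008,0.05,0],[-0.008,0.05,0],[-0.008,0.05,0],[-0.008,0.05,0],[0,0,0],[0,0,0],[0,0,0]],"twist":[0,0,0,0,0,0,0,0]}'
python3 - <<'E'
from h import *
cap('top','t13.png');cap('side','s13.png');t=cv2.imread('pics/t13.png');s=cv2.imread('pics/s13.png')
cv2.imwrite('pics/t13c.png',np.hstack([cv2.resize(t[130:250,225:345],None,fx=3.3,fy=3.3),cv2.resize(s[140:300,245:405],None,fx=2.475,fy=2.475)]))
E
```

```text
time: 25.15
tool_pos: [638.6, 17.4, 28.8]
tcp_rot: [3.014, -0.046, 0.161]
contact_force: [-0.0, -2.1, -0.0]
grip_width: 39.8
```

View pics/t13c.png

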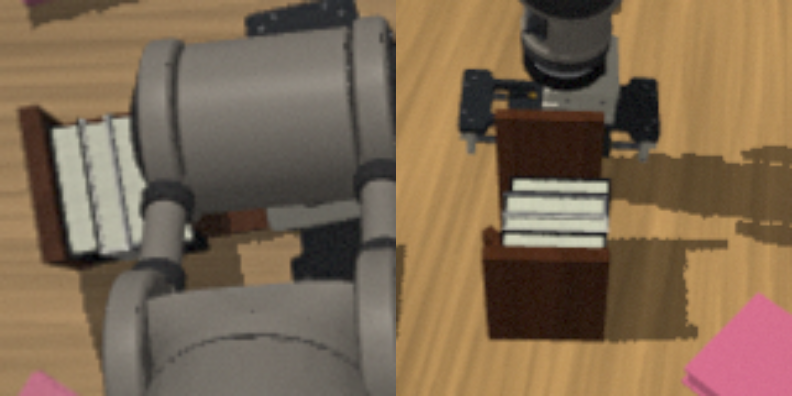

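```bash
python3 -m handwheel '{"translation":[[0,-0.1,0],[0,-0.2,0.2],[0,-0.2,0.4],[0,-0.2,0.4],[-0.2,-0.2,0.1],[-0.3,-0.1,0],[-0.3,-0.1,0],[-0.2,0,0]],"twist":[0,0,0,0,0,0,0,0]}'
python3 - <<'E'
from h import *
cap('top','t14.png');cap('side','s14.png');t=cv2.imread('pics/t14.png');s=cv2.imread('pics/s14.png')
cv2.imwrite('pics/t14c.png',cv2.resize(t[145:235,220:320],None,fx=6,fy=6,interpolation=2))
cv2.imwrite('pics/s14c.png',cv2.resize(s[165:285,265:365],None,fx=5,fy=5,interpolation=2))
E
```

```text
time: 26.25
tool_pos: [483.4, -153.2, 192.6]
tcp_rot: [3.013, -0.047, 0.163]
contact_force: [-0.2, -0.3, -0.0]
grip_width: 39.9
```

View pics/t14c.png

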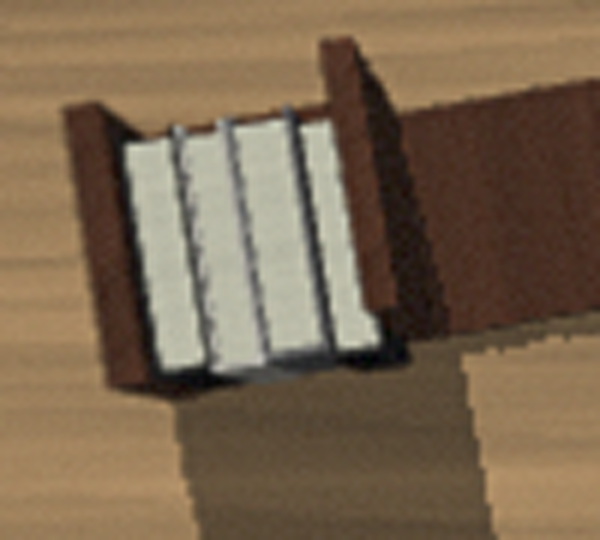

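View pics/s14c.png

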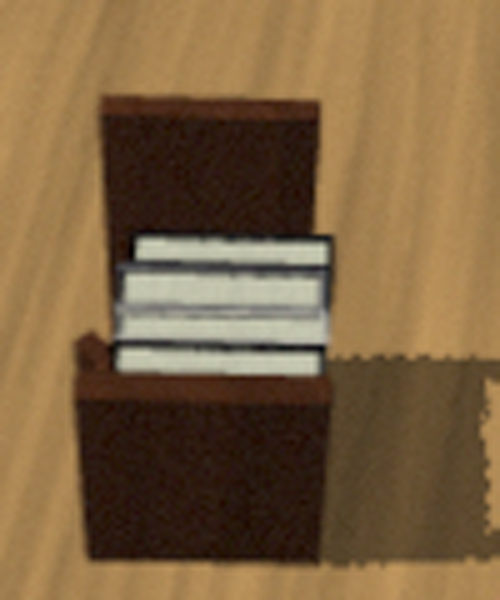

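```bash
cat >> h.py <<'E'
P0=(653.54,211.06,0.162)
def rk(w):
    c,s=np.cos(P0[2]),np.sin(P0[2]); d=np.array(w)[:,:2]-P0[:2]; return np.c_[c*d[:,0]+s*d[:,1],-s*d[:,0]+c*d[:,1]]
def wr(r):
    c,s=np.cos(P0[2]),np.sin(P0[2]); r=np.array(r,float).reshape(-1,2); return np.c_[P0[0]+c*r[:,0]-s*r[:,1],P0[1]+s*r[:,0]+c*r[:,1]]
E
python3 - <<'E'
from h import *
g=lambda o,k,P:[[o[0]+(p[0]+.5)/k-.5,o[1]+(p[1]+.5)/k-.5] for p in P]
print('side L/R b1..b4');
for z,P in ((110,[(113,347),(325,345),(113,312),(330,315),(118,263),(329,268),(133,235),(332,236)]),):
    print(rk(pix2plane('side',g((265,165),5,P),z)).round(1))
print('top far/near b1..b4')
P=[(122,140),(158,375),(175,130),(212,378),(220,122),(270,362),(288,108),(330,355),(303,122),(382,350)]
print(rk(pix2plane('top',g((220,145),6,P),110)).round(1))
# refine panel check
print('panel top top/side',rk(pix2plane('top',g((220,145),6,[(65,110),(98,102),(108,385),(150,390)]),120)).round(1),rk(pix2plane('side',g((265,165),5,[(77,372),(330,375),(78,402),(328,402)]),120)).round(1))
print('plate top',rk(pix2plane('top',g((220,145),6,[(320,42),(352,38),(368,310),(398,305)]),180)).round(1),rk(pix2plane('side',g((265,165),5,[(102,97),(319,100),(104,113),(317,118)]),180)).round(1))
E
```

```text
side L/R b1..b4
[[ -2.5 -19.7]
 [-90.4 -22.4]
 [ -1.5 -38.6]
 [-92.9 -38.7]
 [ -2.1 -66.2]
 [-93.2 -65.1]
 [ -7.8 -82.7]
 [-94.9 -83.8]]
top far/near b1..b4
[[ -1.3  -3. ]
 [-87.6  -1.1]
 [ -1.4 -22.6]
 [-92.3 -20.1]
 [ -1.7 -39.2]
 [-90.5 -41.6]
 [ -1.4 -64.3]
 [-92.1 -63.3]
 [ -7.4 -68.7]
 [-93.8 -82. ]]
panel top top/side [[ 11.5  13.7]
 [ 12.1   1.5]
 [-88.5  15.4]
 [-93.1   0.9]] [[ 10.5   1.6]
 [-91.4   1.3]
 [  9.   16.7]
 [-90.3  14.9]]
plate top [[  5.9 -85.9]
 [  5.2 -96.6]
 [-85.1 -85.6]
 [-85.3 -95.6]] [[  3.8 -96.1]
 [-86.5 -96.3]
 [  2.4 -86.6]
 [-85.4 -85.5]]
```

```bash
python3 -m handwheel '{"translation":[[0.1,0.2,0.1],[0.12,0.22,0.1],[0.12,0.22,0],[0.12,0.22,0],[0.12,0.22,0],[0.12,0.22,0],[0.12,0.22,0],[0.1,0.2,0]],"twist":[0.118,0.118,0.118,0.118,0.118,0.118,0.118,0.118]}' 90
```

```text
time: 27.35
tool_pos: [627.9, 110.5, 224.9]
tcp_rot: [3.008, -0.048, 1.666]
contact_force: [0.2, -0.2, 0.1]
grip_width: 59.5
```

```bash
python3 -m handwheel '{"translation":[[0,0.025,0],[0,0,-0.15],[0,0,-0.18],[0,0,-0.12],[0,0,0],[0,0,0],[0,0,0],[0,0,0]],"twist":[0.043,0,0,0,0,0,0,0]}'
```

```text
time: 28.35
tool_pos: [633.4, 117.0, 157.2]
tcp_rot: [3.001, -0.049, 1.743]
contact_force: [-0.5, 0.2, 0.2]
grip_width: 59.5
```

```bash
python3 -m handwheel '{"translation":[[0,0,0],[0,0,0],[0,0,0],[0,0,0],[0,0,0],[0.01,-0.04,0.05],[0.015,-0.1,0],[0.02,-0.14,0]],"twist":[0,0,0,0,0,0,0,0]}' 255
```

```text
time: 29.35
tool_pos: [640.0, 73.3, 165.0]
tcp_rot: [3.002, -0.048, 1.745]
contact_force: [0.4, -0.5, -2.7]
grip_width: 11.8
```

```bash
python3 -m handwheel '{"translation":[[0.02,-0.14,0],[0.02,-0.14,0],[0.01,-0.1,0],[0,0,0],[0,0,-0.04],[0,0,-0.03],[0,0,0],[0,0,0]],"twist":[0,0,0,0,0,0,0,0]}' 255
python3 - <<'E'
from h import *
cap('top','t15.png');cap('side','s15.png');t=cv2.imread('pics/t15.png');s=cv2.imread('pics/s15.png')
cv2.imwrite('pics/t15c.png',np.hstack([cv2.resize(t[130:250,225:345],None,fx=3.3,fy=3.3),cv2.resize(s[140:300,245:405],None,fx=2.475,fy=2.475)]))
E
```

```text
time: 30.35
tool_pos: [649.5, 15.9, 162.9]
tcp_rot: [2.99, -0.052, 1.745]
contact_force: [0.6, -0.7, -2.6]
grip_width: 11.5
```

View pics/t15c.png

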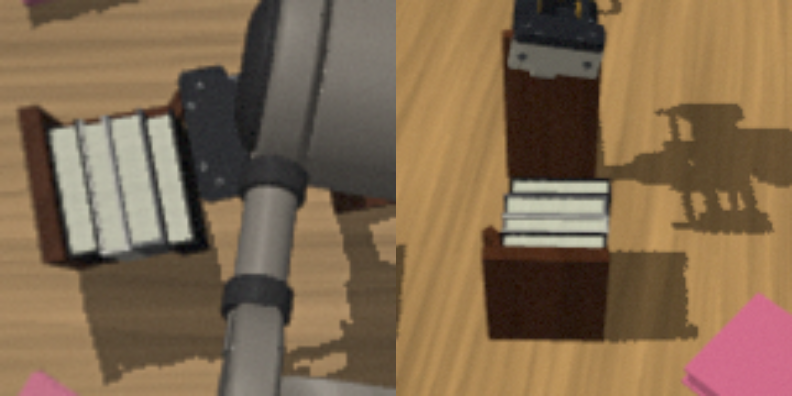

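```bash
python3 -m handwheel '{"translation":[[0,0,-0.04],[0,0,-0.04],[0,0,0],[0,0,0],[0,0,0],[0,0,0],[0,0,0],[0,0,0]],"twist":[0,0,0,0,0,0,0,0]}' 255
```

```text
time: 31.45
tool_pos: [653.2, 20.6, 162.3]
tcp_rot: [2.974, -0.053, 1.749]
contact_force: [-1.4, 1.3, 4.5]
grip_width: 11.9
```

```bash
python3 -m handwheel '{"translation":[[0,0,0],[0,0,0],[0,0,0],[0,0,0.2],[0,0,0.35],[-0.3,0.1,0],[-0.35,0.2,0],[-0.3,0.25,0]],"twist":[0,0,0,0,0,0,0,0]}' 110
python3 - <<'E'
from h import *
cap('top','t16.png');cap('side','s16.png');t=cv2.imread('pics/t16.png');s=cv2.imread('pics/s16.png')
cv2.imwrite('pics/t16c.png',np.hstack([cv2.resize(t[130:250,225:345],None,fx=3.3,fy=3.3),cv2.resize(s[140:300,245:405],None,fx=2.475,fy=2.475)]))
print(rk(get_obs()['tool_pos'][None]))
E
```

```text
time: 32.45
tool_pos: [509.6, 101.6, 243.9]
tcp_rot: [2.975, -0.053, 1.743]
contact_force: [-1.7, -0.2, 0.2]
grip_width: 52.0
[[-162.25798109  -81.9928233 ]]
```

View pics/t16c.png

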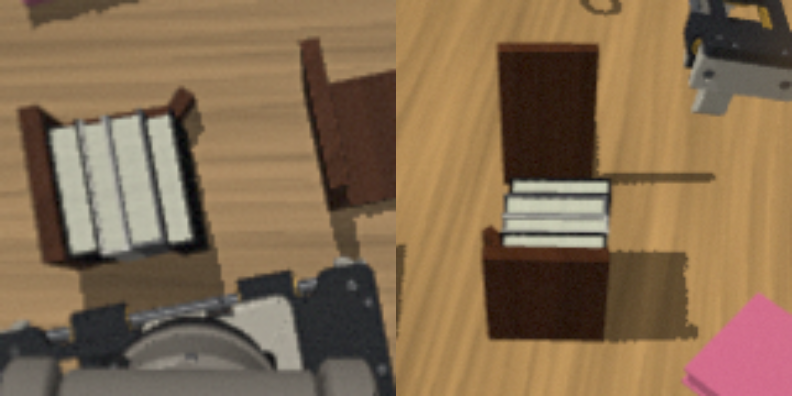

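```bash
python3 -m handwheel '{"translation":[[0.06,0.14,0],[0.06,0.14,-0.2],[0.03,0,-0.3],[0,0,-0.3],[0,0,-0.25],[0,0,0],[0,0,0],[0,0,0]],"twist":[0,0,0,0,0,0,0,0]}' 191
python3 - <<'E'
from h import *
o=get_obs();print(rk(o['tool_pos'][None]))
E
```

```text
time: 33.55
tool_pos: [535.4, 146.5, 87.1]
tcp_rot: [2.965, -0.052, 1.749]
contact_force: [-0.1, -0.4, 0.7]
grip_width: 22.8
[[-127.05111022  -44.6824121 ]]
```

```bash
python3 -m handwheel '{"translation":[[0.06,0.01,-0.03],[0.06,0.01,0],[0.03,0.005,0],[0.03,0.005,0],[0.03,0.005,0],[0,0,0],[0,0,0],[0,0,0]],"twist":[-0.01,0,0,0,0,0,0,0]}'
python3 - <<'E'
from h import *
o=get_obs();print(rk(o['tool_pos'][None]))
E
```

```text
time: 34.55
tool_pos: [557.6, 151.0, 82.1]
tcp_rot: [2.992, -0.053, 1.734]
contact_force: [-2.6, -0.9, 0.6]
grip_width: 22.8
[[-104.3303997   -43.79474183]]
```

```bash
python3 -m handwheel '{"translation":[[0,0,0],[0,0,0],[0,0,0],[0,0,0],[0.03,0.005,0],[0.03,0.005,0],[0.03,0.005,0],[0.03,0.005,0]],"twist":[0,0,0,0,0,0,0,0]}'
python3 - <<'E'
from h import *
o=get_obs();print(rk(o['tool_pos'][None]))
E
```

```text
time: 35.55
tool_pos: [558.7, 152.2, 78.9]
tcp_rot: [3.033, -0.055, 1.735]
contact_force: [-17.1, -4.1, 10.5]
grip_width: 23.3
[[-103.07734222  -42.8357741 ]]
```

```bash
python3 -m handwheel '{"translation":[[-0.1,-0.02,0],[-0.25,-0.04,0],[-0.25,-0.04,0.3],[-0.1,-0.2,0.4],[0,-0.3,0.3],[0,-0.35,0],[0,-0.35,0],[0,-0.2,0]],"twist":[0,0,0,0,0,0,0,0]}' 144
python3 - <<'E'
from h import *
cap('top','t17.png');cap('side','s17.png');t=cv2.imread('pics/t17.png');s=cv2.imread('pics/s17.png')
cv2.imwrite('pics/t17c.png',cv2.resize(t[145:235,220:320],None,fx=6,fy=6,interpolation=2))
cv2.imwrite('pics/s17c.png',cv2.resize(s[165:285,265:365],None,fx=5,fy=5,interpolation=2))
E
```

```text
time: 36.55
tool_pos: [456.8, -74.9, 231.5]
tcp_rot: [3.016, -0.047, 1.741]
contact_force: [0.6, 0.2, 1.1]
grip_width: 39.7
```

View pics/t17c.png

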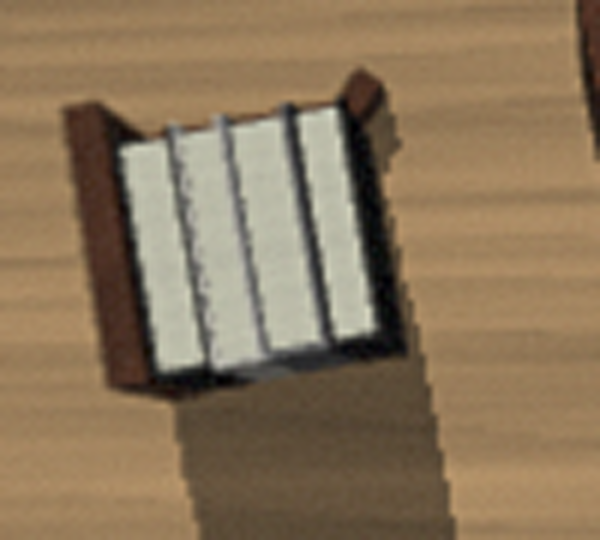

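View pics/s17c.png

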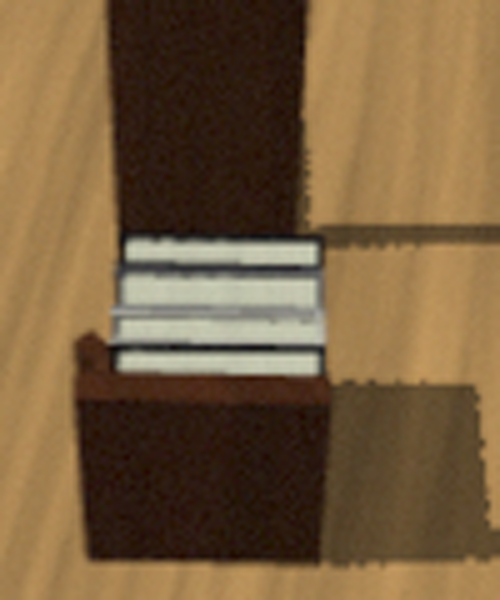

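```bash
python3 - <<'E'
from h import *
t=cv2.imread('pics/t17.png');s=cv2.imread('pics/s17.png')
cv2.imwrite('pics/t18c.png',np.hstack([cv2.resize(t[130:230,305:405],None,fx=4,fy=4),cv2.resize(s[120:220,265:365],None,fx=4,fy=4)]))
E
```

```text
(no output)
```

View pics/t18c.png

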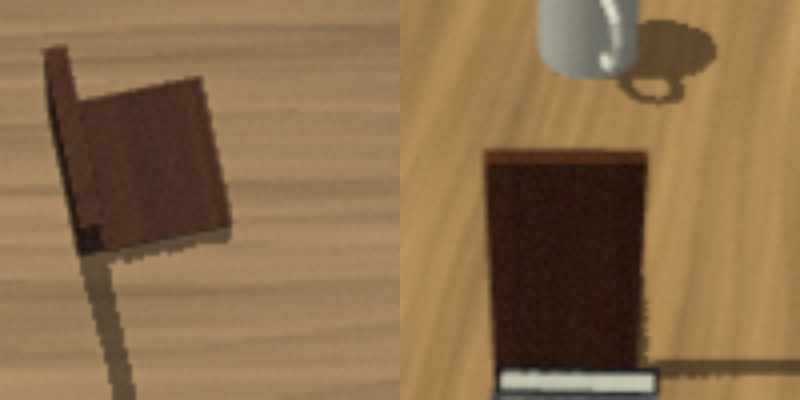

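```bash
python3 - <<'E'
from h import *
g=lambda o,k,P:[[o[0]+(p[0]+.5)/k-.5,o[1]+(p[1]+.5)/k-.5] for p in P]
r=rk(pix2plane('top',g((305,130),4,[(202,77),(231,224)]),12));print('foot end',r.round(1))
r2=rk(pix2plane('top',g((305,130),4,[(43,49),(82,254)]),180));print('plate top',r2.round(1))
print(rk(pix2plane('side',g((265,120),4,[(485,150),(647,151)]),180) if 0 else pix2plane('side',g((265-100,120),4,[(485,150),(647,151)]),180)).round(1))
m=r.mean(0);print('yaw rel',np.arctan2(*(r[0]-r[1])[::-1]), wr([m+[0,-40]]).round(1), wr([[-45,-290]]))
E
```

```text
foot end [[   9.1 -267.9]
 [ -81.6 -267.5]]
plate top [[   9.  -172.8]
 [ -95.4 -172.5]]
[[   7.  -183.8]
 [ -83.8 -185.1]]
yaw rel -0.0037269998063969834 [[667.4 -98.4]] [[655.90397868 -82.40109044]]
```

```bash
python3 -m handwheel '{"translation":[[0.17,-0.07,0],[0.18,-0.05,0],[0.18,-0.02,0],[0.18,0,0],[0.18,0,0],[0.18,0,-0.1],[0.18,0,-0.2],[0.15,0,-0.2]],"twist":[-0.118,-0.118,-0.118,-0.118,-0.118,-0.118,-0.118,-0.118]}' 144
python3 - <<'E'
from h import *
o=get_obs();print(rk(o['tool_pos'][None]))
E
```

```text
time: 37.65
tool_pos: [677.3, -90.7, 158.9]
tcp_rot: [3.006, -0.058, 0.238]
contact_force: [0.0, -0.4, 0.1]
grip_width: 39.9
[[ -25.26341934 -301.60654053]]
```

```bash
python3 -m handwheel '{"translation":[[-0.08,-0.012,-0.2],[0,0,-0.25],[0,0,-0.25],[0,0,-0.15],[0,0,0],[-0.014,0.08,0],[-0.014,0.08,0],[0,0,0]],"twist":[-0.048,0,0,0,0,0,0,0]}'
python3 - <<'E'
from h import *
o=get_obs();print(rk(o['tool_pos'][None]))
E
```

```text
time: 38.65
tool_pos: [664.4, -57.7, 25.4]
tcp_rot: [3.007, -0.064, 0.165]
contact_force: [-0.3, -0.3, -0.1]
grip_width: 40.0
[[ -32.63377966 -267.00738427]]
```

```bash
python3 -m handwheel '{"translation":[[-0.015,0.08,0],[-0.015,0.08,0],[-0.015,0.08,0],[-0.013,0.08,0],[-0.013,0.08,0],[0,0,0],[0,0,0],[0,0,0]],"twist":[0,0,0,0,0,0,0,0]}'
python3 - <<'E'
from h import *
o=get_obs();print(rk(o['tool_pos'][None]))
cap('top','t19.png');cap('side','s19.png');t=cv2.imread('pics/t19.png');s=cv2.imread('pics/s19.png')
cv2.imwrite('pics/t19c.png',np.hstack([cv2.resize(t[130:250,225:345],None,fx=3.3,fy=3.3),cv2.resize(s[140:300,245:405],None,fx=2.475,fy=2.475)]))
E
```

```text
time: 39.65
tool_pos: [653.1, 7.2, 25.9]
tcp_rot: [3.007, -0.065, 0.165]
contact_force: [-0.5, 0.9, 0.3]
grip_width: 40.1
[[ -33.3164909  -201.15582133]]
```

View pics/t19c.png

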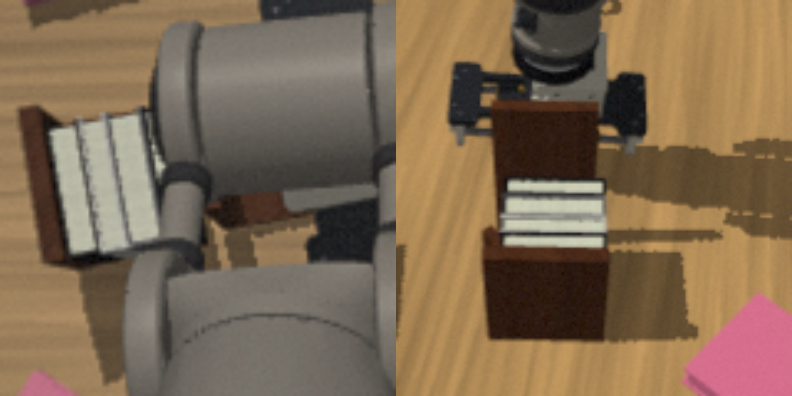

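```bash
python3 -m handwheel '{"translation":[[-0.008,0.05,0],[-0.008,0.05,0],[0,0,0],[0,0,0],[0,0,0],[0,0,0],[-0.005,0.03,0],[-0.005,0.03,0]],"twist":[0,0,0,0,0,0,0,0]}'
python3 - <<'E'
from h import *
o=get_obs();print(rk(o['tool_pos'][None]))
E
```

```text
time: 40.75
tool_pos: [648.3, 17.4, 26.3]
tcp_rot: [2.988, -0.057, 0.162]
contact_force: [1.3, -24.3, -1.0]
grip_width: 40.0
[[ -36.43204323 -190.30081207]]
```

```bash
python3 -m handwheel '{"translation":[[0,-0.1,0],[0,-0.2,0.2],[0,-0.2,0.4],[0,-0.2,0.4],[-0.2,-0.2,0.1],[-0.3,-0.1,0],[-0.3,-0.1,0],[-0.2,0,0]],"twist":[0,0,0,0,0,0,0,0]}'
python3 - <<'E'
from h import *
cap('top','t20.png');cap('side','s20.png');t=cv2.imread('pics/t20.png');s=cv2.imread('pics/s20.png')
cv2.imwrite('pics/t20c.png',cv2.resize(t[145:235,220:320],None,fx=6,fy=6,interpolation=2))
cv2.imwrite('pics/s20c.png',cv2.resize(s[165:285,265:365],None,fx=5,fy=5,interpolation=2))
E
```

```text
time: 41.75
tool_pos: [495.4, -147.0, 190.8]
tcp_rot: [2.991, -0.062, 0.167]
contact_force: [0.5, -0.8, 0.4]
grip_width: 40.1
```

View pics/t20c.png

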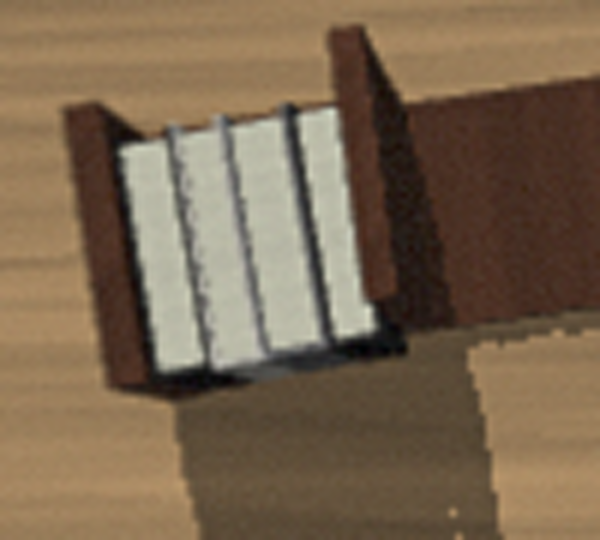

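View pics/s20c.png

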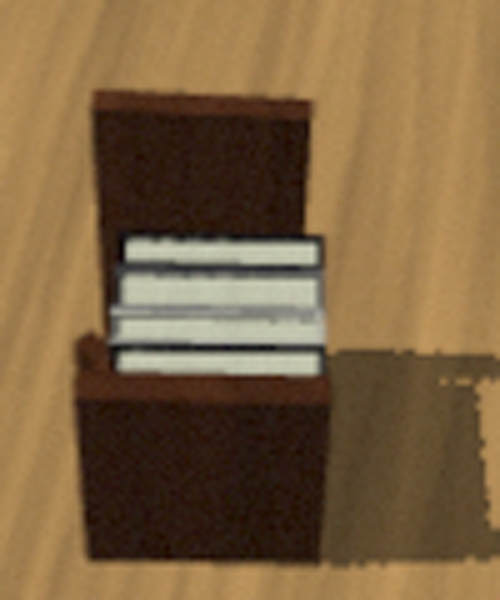

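```bash
python3 - <<'E'
from h import *
g=lambda o,k,P:[[o[0]+(p[0]+.5)/k-.5,o[1]+(p[1]+.5)/k-.5] for p in P]
print('plate top',rk(pix2plane('top',g((220,145),6,[(330,30),(363,25),(372,300),(397,293)]),180)).round(1),rk(pix2plane('side',g((265,165),5,[(94,91),(312,101),(94,108),(310,118)]),180)).round(1))
print('foot near edge', rk(pix2plane('top',g((220,145),6,[(598,310)]),12)).round(1))
print('books top',rk(pix2plane('top',g((220,145),6,[(118,145),(155,375),(170,128),(208,375),(220,120),(265,360),(287,105),(328,350),(338,108),(380,335)]),110)).round(1))
print('side',rk(pix2plane('side',g((265,165),5,[(113,347),(325,345),(110,312),(326,315),(117,263),(322,268),(122,235),(324,236)]),110)).round(1))
# predicted finished lines overlay
t=cv2.imread('pics/t20.png');s=cv2.imread('pics/s20.png')
for n,im,o,k in(('top',t,(220,145),6),('side',s,(265,165),5)):
    c=cv2.resize(im[o[1]:o[1]+(90 if n=='top' else 120),o[0]:o[0]+100],None,fx=k,fy=k,interpolation=2)
    def pl(P,col):
        q=proj(n,P);q=((q-o+.5)*k-.5).astype(int);cv2.polylines(c,[q.reshape(-1,1,2)],True,col,1,cv2.LINE_AA)
    def box(x0,x1,y0,y1,z):
        w=wr([(x0,y0),(x1,y0),(x1,y1),(x0,y1)]);return np.c_[w,np.full(4,z)]
    y=0
    for tt in(22,18,24,20): pl(box(-90,0,y-tt,y,110),(0,255,0)); y-=tt
    pl(box(-92,12,0,15,120),(255,255,0)); pl(box(-83+0,9,-96,-84,180),(0,255,255)); pl(box(0,12,-80,0,30),(255,0,255))
    cv2.imwrite(f'pics/ov_{n}.png',c)
E
```

```text
plate top [[   9.2  -89.9]
 [   8.8 -101. ]
 [ -82.1  -87.5]
 [ -81.4  -96. ]] [[  7.3 -99.7]
 [-83.6 -95.6]
 [  6.7 -89.4]
 [-82.5 -85.4]]
foot near edge [[ -87.2 -161.4]]
books top [[ -2.8  -1.2]
 [-87.4  -0. ]
 [ -0.4 -20.9]
 [-91.  -18.9]
 [ -1.  -39.3]
 [-89.5 -40. ]
 [ -0.2 -64.1]
 [-90.2 -62.9]
 [ -4.8 -82.1]
 [-88.4 -82.2]]
side [[ -2.5 -19.7]
 [-90.4 -22.4]
 [ -0.2 -38.6]
 [-91.2 -38.6]
 [ -1.7 -66.2]
 [-90.1 -65. ]
 [ -3.  -82.6]
 [-91.4 -83.7]]
```

View pics/ov_top.png

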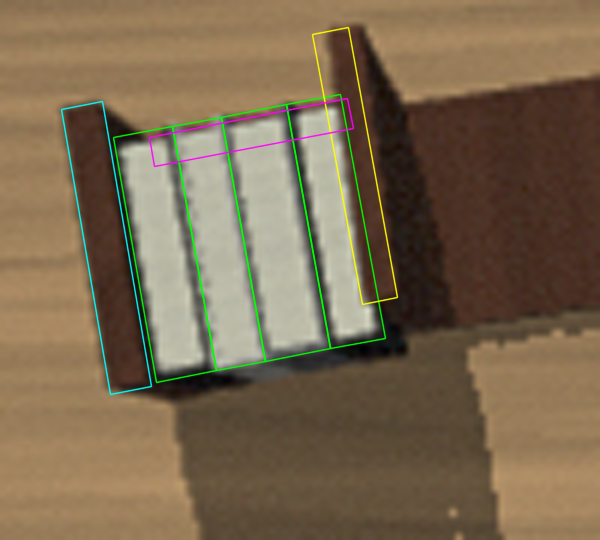

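View pics/ov_side.png

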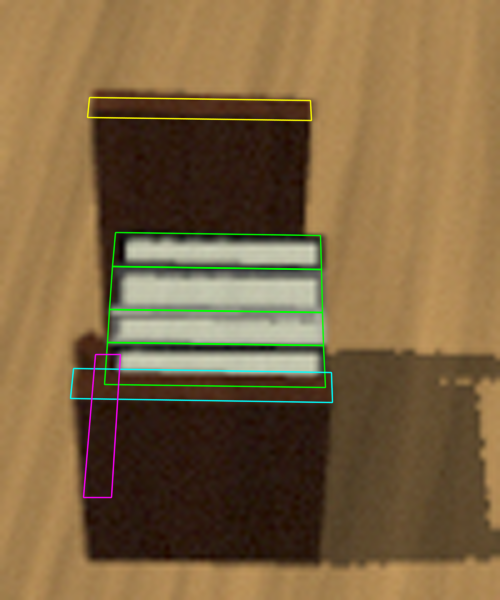

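```bash
python3 -m handwheel '{"translation":[[0.1,0.2,0.1],[0.11,0.22,0.1],[0.11,0.22,0.02],[0.12,0.22,0],[0.11,0.22,0],[0.11,0.22,0],[0.11,0.21,0],[0.1,0.19,0]],"twist":[0.118,0.118,0.118,0.118,0.118,0.118,0.118,0.118]}' 90
python3 - <<'E'
from h import *
o=get_obs();print(rk(o['tool_pos'][None]))
E
```

```text
time: 42.85
tool_pos: [633.0, 120.9, 226.6]
tcp_rot: [2.986, -0.068, 1.672]
contact_force: [0.3, -0.1, 0.6]
grip_width: 59.3
[[-34.78030793 -85.69171577]]
```

```bash
python3 -m handwheel '{"translation":[[0.008,-0.05,0],[0,0,-0.15],[0,0,-0.18],[0,0,-0.12],[0,0,0],[0,0,0],[0,0,0],[0,0,0]],"twist":[0.01,0,0,0,0,0,0,0]}'
```

```text
time: 43.85
tool_pos: [637.4, 114.1, 159.6]
tcp_rot: [2.98, -0.069, 1.686]
contact_force: [0.8, 0.1, -0.9]
grip_width: 59.6
```

```bash
python3 -m handwheel '{"translation":[[0,0,0],[0,0,0],[0,0,0],[0,0,0],[0,0,0],[0.01,-0.05,0.05],[0.008,-0.08,0],[-0.05,-0.05,0]],"twist":[0,0,0,0,0,0,0,0]}' 255
python3 - <<'E'
from h import *
o=get_obs();print(rk(o['tool_pos'][None]))
E
```

```text
time: 44.85
tool_pos: [632.3, 85.0, 167.2]
tcp_rot: [2.981, -0.068, 1.687]
contact_force: [0.5, 0.4, -2.8]
grip_width: 11.7
[[ -41.26803634 -120.97709444]]
```

```bash
python3 -m handwheel '{"translation":[[0,0,0],[0,0,0],[0,0,-0.04],[0,0,-0.04],[0,0,-0.03],[0,0,0],[0,0,0],[0,0,0]],"twist":[0.03,0,0,0,0,0,0,0]}' 255
python3 - <<'E'
from h import *
o=get_obs();print(rk(o['tool_pos'][None]))
E
```

```text
time: 45.85
tool_pos: [633.3, 88.5, 166.5]
tcp_rot: [2.961, -0.073, 1.731]
contact_force: [-0.3, -0.7, 0.6]
grip_width: 11.9
[[ -39.7097312  -117.66623295]]
```

```bash
python3 -m handwheel '{"translation":[[0,0,0],[0,0,0],[0,0,0],[0,0,0.2],[0,0,0.3],[0,-0.25,0.1],[0,-0.3,0],[0,-0.3,0]],"twist":[0,0,0,0,0,0,-0.1,-0.118]}' 110
python3 - <<'E'
from h import *
cap('top','t21.png');cap('side','s21.png');t=cv2.imread('pics/t21.png');s=cv2.imread('pics/s21.png')
cv2.imwrite('pics/t21c.png',np.hstack([cv2.resize(t[130:250,225:345],None,fx=3.3,fy=3.3),cv2.resize(s[140:300,245:405],None,fx=2.475,fy=2.475)]))
print(rk(get_obs()['tool_pos'][None]))
E
```

```text
time: 46.85
tool_pos: [633.1, -39.5, 258.2]
tcp_rot: [2.962, -0.074, 1.383]
contact_force: [0.4, -0.3, -0.3]
grip_width: 52.2
[[ -61.04451548 -246.42621714]]
```

View pics/t21c.png

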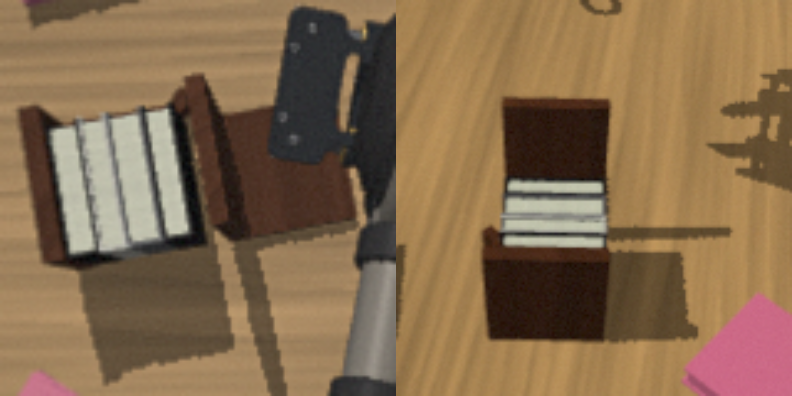

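```bash
python3 -m handwheel '{"translation":[[0.015,-0.03,0],[0.015,-0.03,0],[0.015,-0.03,0],[0.015,-0.02,0],[0.01,-0.02,-0.1],[0.01,0,-0.2],[0,0,-0.25],[0,0,-0.25]],"twist":[-0.113,-0.113,-0.113,-0.113,-0.113,-0.113,-0.1,0]}' 144
python3 - <<'E'
from h import *
o=get_obs();print(rk(o['tool_pos'][None]))
E
```

```text
time: 47.95
tool_pos: [647.7, -58.5, 138.6]
tcp_rot: [2.959, -0.082, 0.131]
contact_force: [-0.1, -0.3, -0.4]
grip_width: 40.0
[[ -49.21643692 -265.12614027]]
```

```bash
python3 -m handwheel '{"translation":[[0.015,0,-0.25],[0,0,-0.25],[0,0,-0.2],[0,0,-0.03],[-0.016,0.1,0],[-0.016,0.1,0],[-0.012,0.07,0],[0,0,0]],"twist":[0.02,0,0,0,0,0,0,0]}'
python3 - <<'E'
from h import *
o=get_obs();print(rk(o['tool_pos'][None]))
E
```

```text
time: 48.95
tool_pos: [643.6, -12.2, 25.9]
tcp_rot: [2.96, -0.08, 0.174]
contact_force: [-0.7, 0.8, -0.8]
grip_width: 40.4
[[ -45.79285012 -218.68943195]]
```

```bash
python3 -m handwheel '{"translation":[[-0.01,0.06,0],[-0.01,0.06,0],[-0.01,0.06,0],[0,0,0],[0,0,0],[0,0,0],[-0.005,0.03,0],[-0.005,0.03,0]],"twist":[-0.008,0,0,0,0,0,0,0]}'
python3 - <<'E'
from h import *
o=get_obs();print(rk(o['tool_pos'][None]))
E
```

```text
time: 49.95
tool_pos: [638.6, 19.9, 25.9]
tcp_rot: [2.952, -0.08, 0.163]
contact_force: [6.6, -27.6, -8.5]
grip_width: 39.7
[[ -45.53542952 -186.25704453]]
```

```bash
python3 -m handwheel '{"translation":[[0,-0.1,0],[0,-0.2,0.2],[0,-0.2,0.4],[0,-0.2,0.4],[-0.2,-0.2,0.1],[-0.3,-0.1,0],[-0.3,-0.1,0],[-0.2,0,0]],"twist":[0,0,0,0,0,0,0,0]}'
cat > ov.py <<'E'
from h import *
import sys
i=sys.argv[1]; xc=float(sys.argv[2])
cap('top',f't{i}.png');cap('side',f's{i}.png')
t=cv2.imread(f'pics/t{i}.png');s=cv2.imread(f'pics/s{i}.png')
for n,im,o,k in(('top',t,(220,145),6),('side',s,(265,165),5)):
    c=cv2.resize(im[o[1]:o[1]+(90 if n=='top' else 120),o[0]:o[0]+100],None,fx=k,fy=k,interpolation=2)
    cv2.imwrite(f'pics/raw_{n}{i}.png',c)
    def pl(P,col):
        q=proj(n,P);q=((q-o+.5)*k-.5).astype(int);cv2.polylines(c,[q.reshape(-1,1,2)],True,col,1,cv2.LINE_AA)
    def box(x0,x1,y0,y1,z):
        w=wr([(x0,y0),(x1,y0),(x1,y1),(x0,y1)]);return np.c_[w,np.full(4,z)]
    y=0
    for tt in(22,18,24,20): pl(box(-90,0,y-tt,y,110),(0,255,0)); y-=tt
    pl(box(-90,0,-84,0,0),(0,128,0))
    pl(box(-92,12,0,15,120),(255,255,0)); pl(box(xc-46,xc+46,-96,-84,180),(0,255,255)); pl(box(xc-46,xc+46,-179,-96,12),(0,255,255))
    cv2.imwrite(f'pics/ov_{n}{i}.png',c)
E
python3 ov.py 22 -46
```

```text
time: 50.95
tool_pos: [484.3, -148.7, 189.9]
tcp_rot: [2.951, -0.082, 0.161]
contact_force: [-0.4, 0.0, 0.2]
grip_width: 39.9
```

View pics/ov_top22.png

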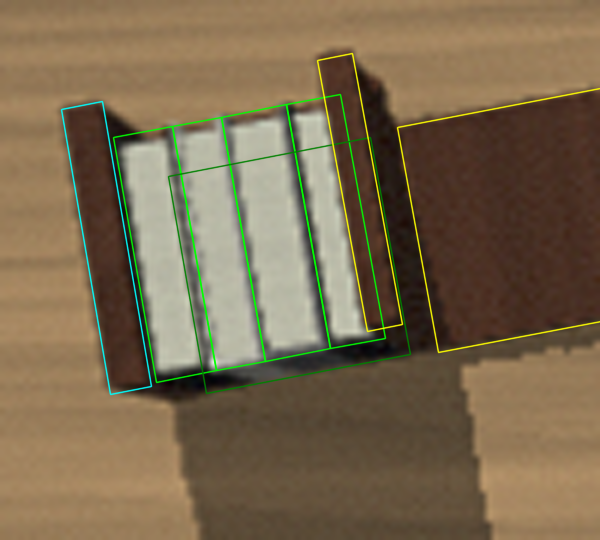

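View pics/ov_side22.png

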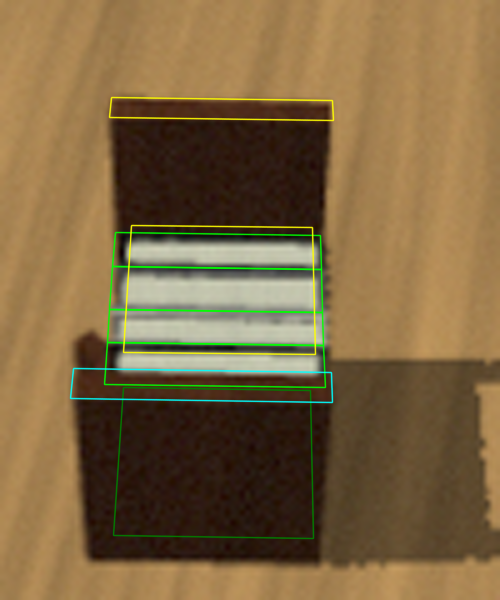

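View pics/raw_top22.png

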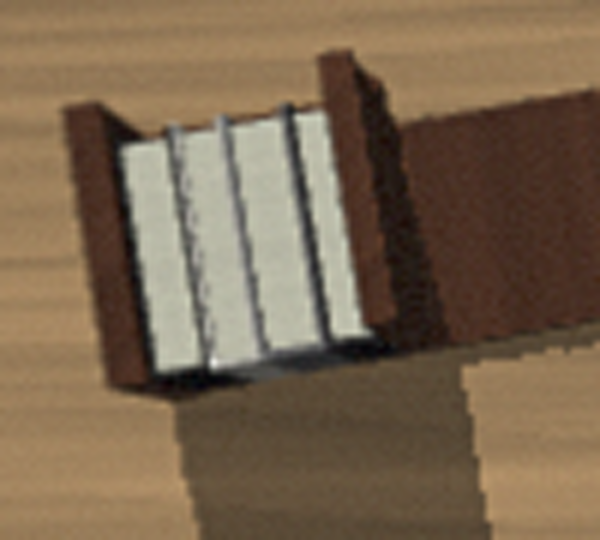

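```bash
python3 - <<'E'
from h import *
t=cv2.imread('pics/t22.png');o=(290,130);k=6
c=cv2.resize(t[130:220,290:380],None,fx=k,fy=k,interpolation=2);raw=c.copy()
w=wr([(-92,-179),(0,-179),(0,-96),(-92,-96)]);q=proj('top',np.c_[w,np.full(4,12)]);q=((q-o+.5)*k-.5).astype(int)
cv2.polylines(c,[q.reshape(-1,1,2)],True,(0,255,255),1)
cv2.imwrite('pics/foot.png',c)
s=cv2.imread('pics/s22.png');o=(265,195);k=8
c=cv2.resize(s[195:265,265:340],None,fx=k,fy=k,interpolation=2);cv2.imwrite('pics/s22z.png',c)
print({n:[(round(r['score'],2),cw('side',r['position']).round().tolist()) for r in spot_point('side',n)[:1]] for n in('mug','vase','stapler')})
E
```

```text
{'mug': [(0.63, [692.0, -323.0, 2.0])], 'vase': [(0.69, [611.0, 406.0, 2.0])], 'stapler': [(0.66, [420.0, 346.0, -2.0])]}
```

View pics/foot.png

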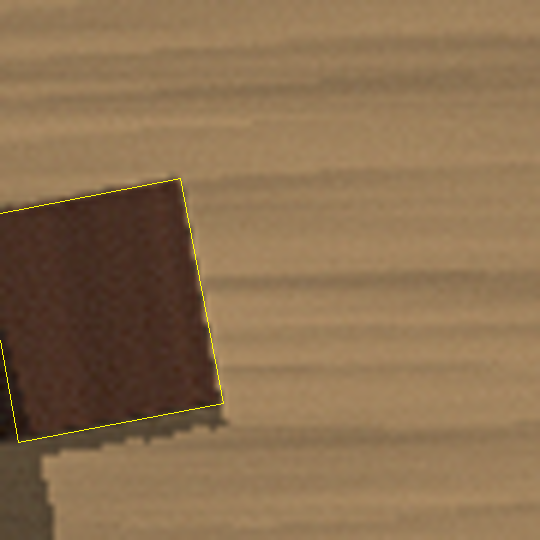

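View pics/s22z.png

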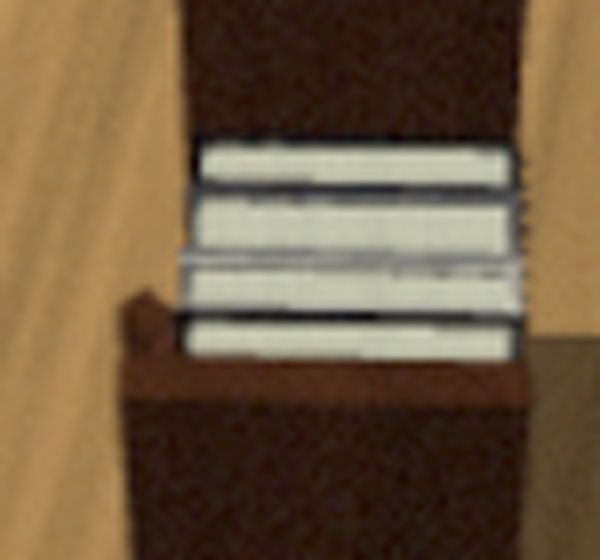

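```bash
python3 - <<'E'
from h import *
g=lambda o,k,P:[[o[0]+(p[0]+.5)/k-.5,o[1]+(p[1]+.5)/k-.5] for p in P]
for n,P in dict(b4=[(191,140),(518,142)],b3=[(186,190),(522,195)],b2=[(178,258),(523,262)],b1=[(176,320),(524,320)]).items():
    print(n,rk(pix2plane('side',g((265,195),8,P),110)).round(1).tolist())
print('panel',rk(pix2plane('side',g((265,195),8,[(122,362),(528,362)]),120)).round(1).tolist())
E
```

```text
b4 [[-1.9, -81.2], [-91.2, -82.2]]
b3 [[-1.5, -63.0], [-91.8, -62.9]]
b2 [[-0.7, -39.1], [-91.5, -39.4]]
b1 [[-1.3, -18.2], [-91.3, -19.8]]
panel [[10.7, 3.7], [-91.4, 1.8]]
```

```bash
python3 -c "
from plant import *
print(close_job())"
```

```text
the job is handed in; nothing more can be done
None
```

The four books stand upright against the end panel, back near the rail, with the bookend on its foot against the last book. I handed in at about 51 s of the 72 s allowed; the hand-in gives no verdict.

**How it went**
- I pushed the books back to the rail. A direct push of the row with the fingers at mid-height bound at about 30 N and tipped the tool, so I stopped it.
- I tipped the fallen bookend onto its foot, carried it to the row and pushed on the end of its foot. That brought the books upright gently.
- I pulled the bookend away to square book 4 to the rail.
- The next closing push stopped with the bookend's edge against the rail's flare, at about 24 N. I shifted the bookend about 10 mm away from the rail and pushed again. That closed the row at about 28 N, the second-highest force I read at the tool after the 30 N above; the limit on the rack is 60 N.

**Last checks, from both cameras**
- **Books:** tops closed up, within about 2 mm of their places. Centres are about 1 to 1.5 mm short of the rail (limit 4 mm).
- **Bookend:** the outline computed for its finished place lies on the picture to about 1 mm. It sits at about x = -46 and y = -90 mm of the rack, square to it.
- **Mug, vase and stapler:** found within 3 to 4 mm of where they started, which is the network's own error.
- **Robot:** well clear of everything.

**Not confirmed:** the books' feet are hidden by the bookend and panel, so I judged them closed from the bookend's position. The tool ended about 0.2 rad off vertical, because the pushes tilted it and the moves could not correct that.

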